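Load and close the yoghurt maker

ROBOT

A 6-joint arm with a two-finger parallel gripper is mounted at the origin on the work surface. World frame = base frame: x ahead of the robot, y to its left, z up, the work surface at z = 0. Lengths are in mm, angles in rad, forces in N, time in s.
With the tool pointing down it reaches from about 350 to 875 mm from the base axis. Payload 4.2 kg.
Tool frame: the origin (TCP) lies midway between the tips of the shut fingers; the grasp point (between the pads) lies 19 mm behind it; z points along the fingers, y is the line along which they close (so a half turn about z gives the same grasp; the last joint's range is limited). The gripper opens to 85 mm and grips with 20 to 120 N. Pads are 22 mm wide; open, the fingers measure 114 mm over their backs; the gripper's body (76 mm by 85 mm) begins 54 mm behind the grasp point. The pads swing forward as they close: fully open they stand 13 mm farther back than shut.
Start: joints at [-0.972, 0.385, 0.008, 0, -1.194, -0.259], TCP at [208.326, -589.236, 231.312] pointing down, gripper open.
Joint ranges: [-3.14, 3.14], [-1.21, 2.06], [-1.07, 1.41], [-3.16, 2.05], [-2.99, -0.16], [-3.1, 3.1]. Speed limits (rad/s): [2.79, 2.79, 3.14, 3.14, 3.14, 3.14].

INTERFACE

Orientations are given as a unit quaternion [x, y, z, w].
In Python, from bench import arm gives the robot as it stands.
- The arm moves only by the tool send_rows, never from a script. Its argument "targets" is a list of rows, each an object of numbers: "gripper": the gripper command: -1 is fully open, 1 is shut, values between are in proportion; "x", "y", "z": the shift along the tool's x, y, z in cm; "ax", "ay", "az": the turn, a rotation vector about the tool's x, y, z in degrees. A call has 1 to 5 rows; each row shifts and turns the commanded pose from where the row before left it, along the tool's axes as they then stand; what a row does not reach is not made up. A row lasts 1/12 s, in which the tool goes at most 41.7 mm and 7.16 degrees, less where a joint would pass 70% of its speed; a pose out of reach is approached as far as the arm can. A call is refused whole if a number of a shift passes 4.17 or a number of a turn 7.16, either way. A call with a gripper value outside its range is refused whole. The fingers move at their own pace and stop on an object; the grip force is fixed at half the most. Time passes only in rows, so rows that do not move let the fingers close. It gives the time, the measured TCP pose, the force, the opening and the grip force at its end, in the units of the state.
- arm.read_state(): the state, without advancing time (a new reading comes with each control period).
- arm.get_image(name): name is "side" or "top"; returns (picture, depth): 400x640x3 uint8, red, green, blue; 400x640 float32, mm along the optical axis (not along the pixel's ray), 0 where there is no reading.
- arm.camera_model(name): a dict with "fx", "fy", "cx", "cy" (pixels), "distortion" ([k1, k2, p1, p2, k3] as OpenCV has them; the pictures are not rectified), "cam_to_world" (4x4, takes a point from camera to world coordinates). Camera axes: x right, y down, z forward; pixel columns grow to the right and rows downward; lengths in mm; the calibration is good to about 2 mm. A picture is of the moment at which its call begins. camera_model takes no time and is no camera call.
- arm.job_done(): hands the job in; it is judged then, once.
Trained networks look in the newest picture that a camera, given by its name, has taken for a name from the list of things; names that differ only in an ending like _2 or _b are one class to them, and where a whole thing is asked for, a point or a joint stands for the part that bears it (a point fixed in the world has none). Each returns a list of dicts, best first, with "score" (0 to 1); they miss things now and then, are a little off and sometimes report something else, mostly with a low value. They report only what shows in the picture. A call takes as long as a camera call. They do not tell look-alikes from the thing itself.
- arm.boxes_of(camera, thing): "rect" ([left, top, width, height] in pixels, round what is visible of it).
The state is a dict: "clock": time; "joints": joint angles; "joint_vel": joint speeds; "joint_efforts": joint torques, N m; "position": TCP position; "ee_rot": TCP orientation; "contact_force": force on the tool from outside, world axes, zero at the start; "wrist_torque": the same for the moment, N m; "gripper_width": finger opening in mm; "grasp_force": force on a finger pad.
Only numpy, scipy, OpenCV 4.12 (cv2) and the standard library are available. Lean on these libraries where they do the work, as an engineer would, in place of code of your own. Each camera call takes 0.05 s, during which the arm holds its last target. There are 200 camera calls.

TASK

Raise the yoghurt maker's hood until it stands straight up (its stiff hinge will hold it there; do not lay it right back), push the stopper of every pot on the worktop down until it is fully home, and stand all the pots upright in the maker's compartments, one to each. Then, with every pot in, close the hood and press down on it until it is fully shut. Do not knock over or push aside the other things standing around.

Things in the scene. Friction and masses are not known exactly. Their poses are not given: they have to be found in the camera images.
- maker: Yoghurt maker, fixed: black base 150 (x, front to back) x 300 (y) mm. Origin: centre of underside; -x is its front, towards the robot. Four open compartments in a row along y, centred at x 0, y -109.5, -36.5, +36.5, +109.5 mm, each 86 (x) x 69 (y) inside, floor 30 mm above the origin, walls and rim up to 44 mm. The shut hood covers them all
- hood (a joint): Angle of the maker's white hood in rad: 0 shut, 1.57 straight up, stops at 2.1. Stiff friction hinge (0.5 N m) along y at the back: it stays wherever it is left and does not fall shut. Hollow cover 150 x 300 x 70 mm high, open below; shut, its top is 116 mm above the worktop
- hood_hinge (a point): Point on the hood's hinge axis, middle of its length: in the maker's frame x +75, y 0, z 46 mm. Its axes turn with the hood
- hood_bar (a point): Middle of the hood's steel handle bar: round, 12 mm thick, 120 mm long along the maker's y, held at its two ends, its axis 42 mm off the hood's front face and 55 mm above its lower edge; hood shut, it is 192 mm in front of the hinge and 101 mm above the worktop. Pinched lightly from above it can turn between the fingers
- pot1: White ceramic yoghurt pot, solid outside, round, 58 mm diameter, 58 mm high without its stopper, about 0.2 kg. Origin: centre of its underside, z up. May be absent; all pots are alike
- stopper1 (a joint): How far pot1's aluminium stopper is pressed in, in m: 0 to 0.003 at the start, 0.008 fully home (flat on the pot's rim). Disc 53 mm in diameter, 10 mm thick, on top of the pot; its upper face is 76 mm above the pot's underside at 0, 68 mm when home. Tight: moves down under about 7 N, stays where pressed, cannot come off
- pot2: White ceramic yoghurt pot, solid outside, round, 58 mm diameter, 58 mm high without its stopper, about 0.2 kg. Origin: centre of its underside, z up. May be absent; all pots are alike
- stopper2 (a joint): How far pot2's aluminium stopper is pressed in, in m: 0 to 0.003 at the start, 0.008 fully home (flat on the pot's rim). Disc 53 mm in diameter, 10 mm thick, on top of the pot; its upper face is 76 mm above the pot's underside at 0, 68 mm when home. Tight: moves down under about 7 N, stays where pressed, cannot come off
- pot3: White ceramic yoghurt pot, solid outside, round, 58 mm diameter, 58 mm high without its stopper, about 0.2 kg. Origin: centre of its underside, z up. May be absent; all pots are alike
- stopper3 (a joint): How far pot3's aluminium stopper is pressed in, in m: 0 to 0.003 at the start, 0.008 fully home (flat on the pot's rim). Disc 53 mm in diameter, 10 mm thick, on top of the pot; its upper face is 76 mm above the pot's underside at 0, 68 mm when home. Tight: moves down under about 7 N, stays where pressed, cannot come off
- pot4: White ceramic yoghurt pot, solid outside, round, 58 mm diameter, 58 mm high without its stopper, about 0.2 kg. Origin: centre of its underside, z up. May be absent; all pots are alike
- stopper4 (a joint): How far pot4's aluminium stopper is pressed in, in m: 0 to 0.003 at the start, 0.008 fully home (flat on the pot's rim). Disc 53 mm in diameter, 10 mm thick, on top of the pot; its upper face is 76 mm above the pot's underside at 0, 68 mm when home. Tight: moves down under about 7 N, stays where pressed, cannot come off
- mug: White ceramic mug, radius 40, with a handle on its +y side, height 92 mm, not part of the job. Origin: centre of its underside
- tumbler: Glass tumbler, radius 34, height 100 mm, not part of the job. Origin: centre of its underside
- soap: Clear soap bottle, radius 30, height 170 mm, not part of the job. Origin: centre of its underside
- jam: Amber jam jar, radius 33, height 85 mm, not part of the job. Origin: centre of its underside
- shaker: Wooden salt shaker, radius 24, height 80 mm, not part of the job. Origin: centre of its underside
- bowl: Blue bowl, radius 60, height 50 mm, not part of the job. Origin: centre of its underside
- teaspoon: Steel teaspoon 130 mm long lying on the worktop among the pots, low enough to reach over; not part of the job. Origin: underside, midway along
Not all that is in view belongs to the job. Leave any purple or turquoise look-alike of the pot2 alone.

How it is judged (in metres and radians):
On the way, in this order (a step that is already met when the one before it is completed fails the run):
1. the hood stands straight up, within 10 degrees, and stays there (value of joint hood between 1.396 and 1.745 rad and velocity of joint hood below 0.1 rad/s), for 0.5 s.
2. with the hood still up, every pot stands in a compartment with its stopper home (x of pot1 in the frame of maker between -0.022 and 0.022 m and y of pot1 in the frame of maker between -0.125 and 0.125 m and z of pot1 in the frame of maker between 0.025 and 0.034 m and angle between each of pot1, pot2, pot3, pot4's own z axis and vertical below 0.1 rad and value of joint each of stopper1, stopper2, stopper3, stopper4 above 0.0065 m and x of pot2 in the frame of maker between -0.022 and 0.022 m and y of pot2 in the frame of maker between -0.125 and 0.125 m and z of pot2 in the frame of maker between 0.025 and 0.034 m and x of pot3 in the frame of maker between -0.022 and 0.022 m and y of pot3 in the frame of maker between -0.125 and 0.125 m and z of pot3 in the frame of maker between 0.025 and 0.034 m and x of pot4 in the frame of maker between -0.022 and 0.022 m and y of pot4 in the frame of maker between -0.125 and 0.125 m and z of pot4 in the frame of maker between 0.025 and 0.034 m and value of joint hood above 1.2 rad), for 0.2 s.
3. the hood is shut and is pressed down on with at least 4 N (value of joint hood below 0.025 rad and contact force between any of the fingers, the arm and hood above 4 N), for 0.1 s.
At the end, for the whole second after the job is handed in: Every pot present stands upright (within 6 degrees) on the floor of a compartment of the maker, its stopper pressed in at least 6.5 of 8 mm, and the hood is shut (within 0.025 rad) (x of pot1 in the frame of maker between -0.022 and 0.022 m and y of pot1 in the frame of maker between -0.125 and 0.125 m and z of pot1 in the frame of maker between 0.025 and 0.034 m and angle between each of pot1, pot2, pot3, pot4's own z axis and vertical below 0.1 rad and value of joint each of stopper1, stopper2, stopper3, stopper4 above 0.0065 m and x of pot2 in the frame of maker between -0.022 and 0.022 m and y of pot2 in the frame of maker between -0.125 and 0.125 m and z of pot2 in the frame of maker between 0.025 and 0.034 m and x of pot3 in the frame of maker between -0.022 and 0.022 m and y of pot3 in the frame of maker between -0.125 and 0.125 m and z of pot3 in the frame of maker between 0.025 and 0.034 m and x of pot4 in the frame of maker between -0.022 and 0.022 m and y of pot4 in the frame of maker between -0.125 and 0.125 m and z of pot4 in the frame of maker between 0.025 and 0.034 m and value of joint hood below 0.025 rad and linear speed of each of pot1, pot2, pot3, pot4 below 0.03 m/s); the robot touches nothing.
It fails at once if the hood is laid back beyond 110 degrees (value of joint hood above 1.92 rad).
It fails at once if another standing thing is knocked over or pushed more than 5 cm aside (angle between any of mug, tumbler, soap, jam, shaker, bowl's own z axis and vertical above 0.6 rad or distance of any of mug, tumbler, soap, jam, shaker, bowl from where it was at the start of the episode above 0.05 m).
Of pot1, pot2, pot3, pot4 only 3 to 4 are there at a start; the rules pass over those that are not, and their reading is None.
At some moment in a run one of pot1, pot2, pot3, pot4 may be knocked a few centimetres aside while the robot is not near it.
Once in a run the grip may slacken for a moment while it holds something.
It also fails if it takes over 210 s, if anything falls off the work surface, if the arm or the gripper's body presses on something with over 40 N, if the wrist force passes 120 N, or if a joint passes its speed limit or range.

## Working session

There is one attempt and no reset: what is moved stays moved. The work goes in short steps, Python scripts to look and compute and a tool call to move; the robot and the scene stay as the last step left them, time stands still between calls to the robot, and variables do not carry over. Pictures are saved under pics/ and viewed, at most 14 in all, crops included, and the job is handed in when it is done.

Besides the shell and the picture viewer there is one more tool, called after "Call:" by a JSON object that holds its "op" and its "data". send_rows: Moves the arm, as the interface text tells. Its arguments: {"type":"object","properties":{"targets":{"type":"array"}},"required":["targets"]}

```bash
ls; mkdir -p pics
cat > h.py <<'E'
import numpy as np, cv2
from bench import arm
from scipy.spatial.transform import Rotation as R
def unproj(cam, uv, d):
    m=arm.camera_model(cam); K=np.array([[m['fx'],0,m['cx']],[0,m['fy'],m['cy']],[0,0,1.]])
    p=cv2.undistortPoints(np.array(uv,float).reshape(-1,1,2),K,np.array(m['distortion'],float)).reshape(-1,2)
    d=np.array(d,float).reshape(-1)
    c=np.c_[p*d[:,None],d,np.ones(len(d))]
    return (c@np.array(m['cam_to_world']).T)[:,:3]
def cloud(cam,dep):
    v,u=np.mgrid[:400,:640]
    return unproj(cam,np.c_[u.ravel(),v.ravel()],dep.ravel()).reshape(400,640,3)
def save(n,im): cv2.imwrite('pics/'+n+'.png',im[...,::-1])
E
python3 - <<'E'
from h import *
ims=[]
for c in('top','side'):
    im,d=arm.get_image(c); save(c+'0',im); np.save(c+'d.npy',d);np.save(c+'i.npy',im)
    P=cloud(c,d); np.save(c+'P.npy',P)
    for t in('pot1','maker','hood_bar','mug','teaspoon','tumbler','soap','jam','shaker','bowl'):
        for b in arm.boxes_of(c,t)[:7]:
            l,tp,w,h=b['rect']; q=P[int(min(399,tp+h/2)),int(min(639,l+w/2))]
            print(c,t,round(b['score'],2),np.round(b['rect']).astype(int),np.round(q).astype(int))
s=arm.read_state();print(s['clock'],s['position'],s['ee_rot'])
E
```

```text
pics
top pot1 0.92 [468 196  25  21] [ 569 -486   68]
top pot1 0.88 [440 188  22  20] [ 594 -403   74]
top pot1 0.86 [358 182  19  19] [ 622 -154   74]
top pot1 0.76 [406 200  23  18] [ 568 -301   77]
top pot1 0.53 [348 240  24  15] [ 460 -128   73]
top hood_bar 0.89 [190 191 112  86] [510 194 123]
top mug 0.62 [186 194 118  83] [505 196 123]
top mug 0.58 [441 248  42  32] [ 396 -448    2]
top teaspoon 0.6 [387 210  15  42] [ 507 -244    1]
top tumbler 0.78 [143 231  31  23] [492 474   4]
top soap 0.75 [395 138  24  25] [ 732 -267  120]
top jam 0.88 [304 122  20  25] [794  -5  80]
top jam 0.61 [191 196 113  79] [505 188 124]
top shaker 0.7 [357 155  15  20] [ 701 -151   77]
top shaker 0.36 [358 183  21  18] [ 622 -160   77]
top bowl 0.77 [136 180  40  44] [615 487  -2]
top bowl 0.45 [404 198  24  19] [ 499   -1 1439]
side pot1 0.77 [364 193  17  23] [ 460 -102   62]
side pot1 0.63 [325 178  16  26] [ 625 -135   47]
side pot1 0.62 [361 148  16  17] [125 947 887]
side pot1 0.6 [358 160  14  23] [ 557 -291   60]
side pot1 0.55 [370 142  16  19] [ 569 -476   49]
side hood_bar 0.92 [269 209  92  92] [499 251 121]
side mug 0.92 [402 150  21  32] [ 399 -396   67]
side teaspoon 0.64 [358 189  31  10] [ 473 -147   74]
side tumbler 0.74 [265 306  30  42] [510 440  27]
side soap 0.69 [313 139  12  39] [ 733 -251   97]
side soap 0.4 [364 193  14  26] [ 463 -102   52]
side soap 0.28 [357 163  16  23] [ 557 -279   53]
side jam 0.61 [263 185  21  31] [780  19  67]
side shaker 0.76 [308 176  15  19] [ 696 -138   51]
side bowl 0.81 [213 297  50  41] [633 448   8]
1.1 [ 208.33299859 -589.23438304  231.30825814] [-1.69083554e-01  9.85601721e-01 -9.45285324e-07 -1.00585923e-06]
```

Run:
```python
from h import *
t=np.load('topi.npy'); s=np.load('sidei.npy')
save('t1',cv2.resize(t[110:300,120:520],(800,380),interpolation=3))
save('s1',cv2.resize(s[110:360,190:460],(648,600),interpolation=3))
```

```text
(no output)
```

View pics/t1.png

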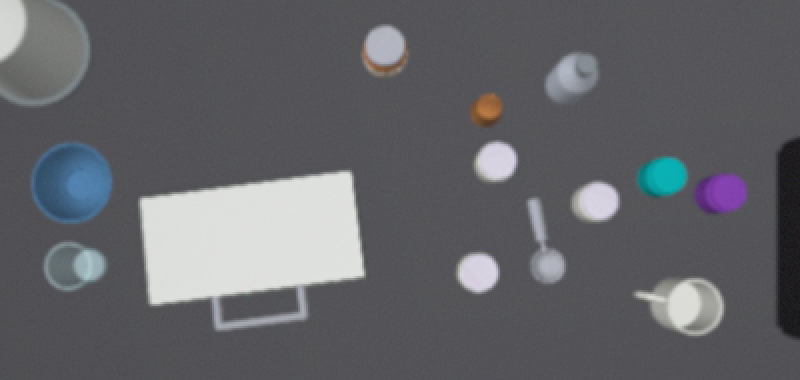

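View pics/s1.png

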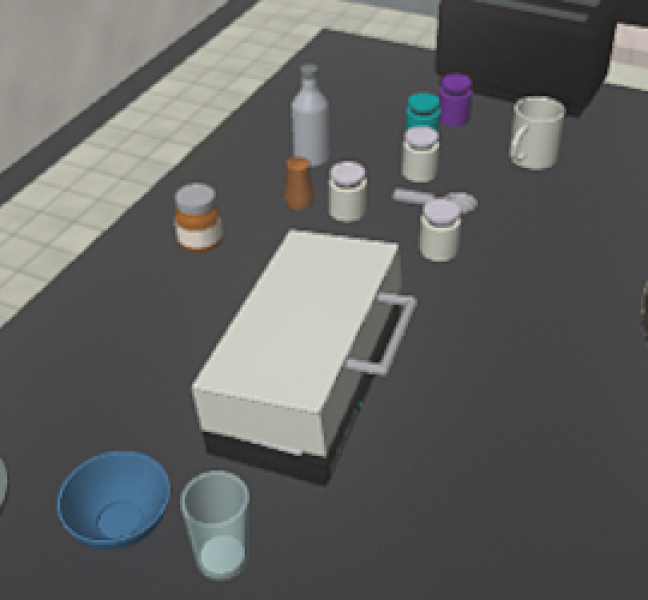

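Candidates: white pots at top-image px (368,191), (419,210) and (359,246). Look-alikes are turquoise (452,198) and purple (481,206), both excluded. The glass tumbler, mug, shaker and jam aren't pots. The crop confirms three white pots, and the hood is shut with its bar at about px (250,273). Next I measure.

```bash
cat >> h.py <<'E'
def pot(P,uv,r=14,zlo=63,zhi=85):
    u,v=uv; Q=P[v-r:v+r,u-r:u+r].reshape(-1,3); Q=Q[(Q[:,2]>zlo)&(Q[:,2]<zhi)]
    (x,y),(w,h),a=cv2.minAreaRect(Q[:,:2].astype(np.float32))
    return np.round([x,y,w,h,np.median(Q[:,2]),len(Q)],1)
E
python3 - <<'E'
from h import *
P=np.load('topP.npy'); S=np.load('sideP.npy')
for uv in[(368,191),(419,210),(359,246)]: print('top',pot(P,uv))
for uv in[(333,182),(365,168),(373,198)]: print('side',pot(S,uv))
I=np.load('topi.npy').astype(int)
for n,Q in(('top',P),('side',S)):
    q=Q.reshape(-1,3); m=(q[:,2]>108)&(q[:,2]<130)&(q[:,0]>380)&(q[:,0]<680)&(q[:,1]>0)&(q[:,1]<400); q=q[m]
    rc=cv2.minAreaRect(q[:,:2].astype(np.float32)); print(n,rc,np.median(q[:,2]))
    b=Q.reshape(-1,3); b=b[(b[:,2]>80)&(b[:,2]<112)&(b[:,0]>370)&(b[:,0]<450)&(b[:,1]>80)&(b[:,1]<330)]
    print(len(b),b.min(0),b.max(0),np.median(b,0))
q=P.reshape(-1,3);print('table z',np.median(q[(abs(q[:,1]+230)<40)&(abs(q[:,0]-400)<40)],0))
for n,uv in dict(mug=(463,262),soap=(407,150),jam=(314,134),shaker=(364,164)).items(): print(n,pot(P,uv,14,40,200))
E
```

```text
top [ 626.6 -162.    50.    50.5   73.9  254. ]
top [ 562.9 -309.3   51.    50.5   72.5  252. ]
top [ 464.4 -130.    50.2   49.5   73.2  261. ]
side [ 624.4 -158.9   50.5   52.5   71.8  117. ]
side [ 573.5 -339.5   50.2  125.8   70.4  126. ]
side [ 463.3 -130.1   48.3   53.4   71.1  130. ]
top ((499.63775634765625, 191.59262084960938), (198.6704864501953, 302.1482849121094), 5.800485134124756) 121.23123667703032
38 [431.12440842 118.31679574  81.52107916] [449.93847685 328.23775043 110.90494723] [441.45058    227.71694019  94.99775667]
side ((499.1603698730469, 192.03529357910156), (199.36209106445312, 305.5633544921875), 5.526297092437744) 119.89816042587717
208 [403.42819922 125.52312012  80.02352923] [449.96621891 329.80964036 111.96751365] [439.12635378 249.22586793  97.05718939]
table z [ 400.10233385 -230.85659166   -0.98893646]
mug [ 404.2 -433.9   81.1   78.2   71.6  313. ]
soap [ 744.  -275.6   59.4   54.2  113.7  440. ]
jam [795.   -1.8  62.5  60.5  82.4 405. ]
shaker [ 704.7 -152.1   36.    36.8   74.4  154. ]
```

Run:
```python
from h import *
for n in('top','side'):
    Q=np.load(n+'P.npy').reshape(-1,3)
    m=(Q[:,2]>105)&(Q[:,2]<135)&(Q[:,0]>380)&(Q[:,0]<680)&(Q[:,1]>0)&(Q[:,1]<400)
    q=Q[m]; a=.0995; ex=np.array([np.cos(a),np.sin(a)]);ey=np.array([-ex[1],ex[0]])
    u=(q[:,:2]-[523.3,194.2])@ex; v=(q[:,:2]-[523.3,194.2])@ey
    k=(abs(u)<68)&(abs(v)<140)
    c=np.linalg.lstsq(np.c_[u[k],v[k],np.ones(k.sum())],q[k,2],rcond=None)[0]
    print(n,'plane',c)
    k=(u>-78); rc=cv2.minAreaRect(q[k][:,:2].astype(np.float32)); print(rc)
    k=(u<-90); print('bar',k.sum(),np.median(u[k]),np.median(v[k]),v[k].min(),v[k].max(),np.median(q[k,2]))
```

```text
top plane [-8.32902838e-02  7.20223180e-04  1.21460617e+02]
((522.1202392578125, 193.87649536132812), (153.4739990234375, 302.1482849121094), 5.800485134124756)
bar 264 -114.96846282714458 -0.7755407038346831 -67.11624547277142 65.02272234094268 120.61376451974184
side plane [-8.50326714e-02  1.70711787e-03  1.20201203e+02]
((522.287353515625, 194.4457244873047), (153.4934844970703, 305.55816650390625), 5.89262056350708)
bar 218 -116.20939788953149 10.27743610179155 -66.55885221528902 68.10786633302259 119.11365664017501
```

Hood is slightly open (0.084 rad); maker yaw ≈ 5.7°, bar axis ≈ (410, 183, 117). Rotating the tool so that its closing axis lies along the maker's x.

Call:
{"op": "send_rows", "data": {"targets": [{"az":-7,"gripper":0.2},{"az":-7,"gripper":0.2},{"az":-7,"gripper":0.2},{"az":-7,"gripper":0.2},{"az":-7,"gripper":0.2}]}}

```text
$.targets[0]: bad value
```

Call:
{"op": "send_rows", "data": {"targets": [{"az":-7,"gripper":0.2},{"az":-7,"gripper":0.2},{"az":-7,"gripper":0.2},{"az":-7,"gripper":0.2},{"az":-7,"gripper":0.2}]}}

```text
$.targets[0]: bad value
```

Call:
{"op": "send_rows", "data": {"targets": [{"az":-6.2,"gripper":0.2},{"y":-4,"gripper":0.2},{"y":-4,"gripper":0.2},{"y":-4,"gripper":0.2},{"y":-4,"gripper":0.2}]}}

```text
$.targets[0]: bad value
```

Call:
{"op": "send_rows", "data": {"targets": [{"y":-4,"gripper":0.2},{"y":-4,"gripper":0.2},{"y":-3.7,"gripper":0.2},{"x":-4,"gripper":0.2},{"x":-4,"gripper":0.2}]}}

```text
$.targets[0]: bad value
```

Call:
{"op": "send_rows", "data": {"targets": [{"x":-4,"gripper":0.2},{"x":-4,"gripper":0.2},{"x":-4,"gripper":0.2},{"x":-4,"gripper":0.2},{"x":-4,"gripper":0.2}]}}

```text
$.targets[0]: bad value
```

Call:
{"op": "send_rows", "data": {"targets": [{"x":-4,"gripper":0.2},{"x":-4,"gripper":0.2},{"x":-4,"gripper":0.2},{"x":-4,"gripper":0.2},{"x":-4,"gripper":0.2}]}}

```text
$.targets[0]: bad value
```

Call:
{"op": "send_rows", "data": {"targets": [{"x":-4,"gripper":0.2},{"x":-4,"gripper":0.2},{"x":-4,"gripper":0.2},{"x":-4,"gripper":0.2},{"x":-2,"gripper":0.2}]}}

```text
$.targets[0]: bad value
```

Call:
{"op": "send_rows", "data": {"targets": [{"gripper":0.2,"x":0,"y":0,"z":0,"ax":0,"ay":0,"az":-7},{"gripper":0.2,"x":0,"y":0,"z":0,"ax":0,"ay":0,"az":-7},{"gripper":0.2,"x":0,"y":0,"z":0,"ax":0,"ay":0,"az":-7},{"gripper":0.2,"x":0,"y":0,"z":0,"ax":0,"ay":0,"az":-7},{"gripper":0.2,"x":0,"y":0,"z":0,"ax":0,"ay":0,"az":-7}]}}

```text
clock: 1.52
position: [208.3, -589.2, 231.3]
ee_rot: [-0.46, 0.888, 0.0, -0.0]
contact_force: [0.3, 0.2, -0.2]
gripper_width: 34.4
grasp_force: 0.0
```

Call:
{"op": "send_rows", "data": {"targets": [{"gripper":0.2,"x":0,"y":0,"z":0,"ax":0,"ay":0,"az":-7},{"gripper":0.2,"x":0,"y":0,"z":0,"ax":0,"ay":0,"az":-7},{"gripper":0.2,"x":0,"y":0,"z":0,"ax":0,"ay":0,"az":-7},{"gripper":0.2,"x":0,"y":0,"z":0,"ax":0,"ay":0,"az":-7},{"gripper":0.2,"x":0,"y":0,"z":0,"ax":0,"ay":0,"az":-7}]}}

```text
clock: 1.93
position: [208.3, -589.2, 231.3]
ee_rot: [-0.706, 0.708, 0.0, 0.0]
contact_force: [-0.1, -0.3, -0.6]
gripper_width: 34.8
grasp_force: 0.0
```

Call:
{"op": "send_rows", "data": {"targets": [{"gripper":0.2,"x":0,"y":0,"z":0,"ax":0,"ay":0,"az":-6.2},{"gripper":0.2,"x":0,"y":-4,"z":0,"ax":0,"ay":0,"az":0},{"gripper":0.2,"x":0,"y":-4,"z":0,"ax":0,"ay":0,"az":0},{"gripper":0.2,"x":0,"y":-4,"z":0,"ax":0,"ay":0,"az":0},{"gripper":0.2,"x":0,"y":-4,"z":0,"ax":0,"ay":0,"az":0}]}}

```text
clock: 2.35
position: [368.9, -573.2, 231.6]
ee_rot: [0.741, -0.672, 0.0, 0.0]
contact_force: [0.3, -1.4, -0.1]
gripper_width: 33.7
grasp_force: 0.0
```

Call:
{"op": "send_rows", "data": {"targets": [{"gripper":0.2,"x":0,"y":-4,"z":0,"ax":0,"ay":0,"az":0},{"gripper":0.2,"x":0,"y":-4,"z":0,"ax":0,"ay":0,"az":0},{"gripper":0.2,"x":0,"y":-3.7,"z":0,"ax":0,"ay":0,"az":0},{"gripper":0.2,"x":-4,"y":0,"z":0,"ax":0,"ay":0,"az":0},{"gripper":0.2,"x":-4,"y":0,"z":0,"ax":0,"ay":0,"az":0}]}}

```text
clock: 2.77
position: [478.5, -481.6, 224.2]
ee_rot: [0.741, -0.671, -0.004, 0.0]
contact_force: [0.1, 1.9, 1.4]
gripper_width: 34.6
grasp_force: 0.0
```

Call:
{"op": "send_rows", "data": {"targets": [{"gripper":0.2,"x":-4,"y":0,"z":0,"ax":0,"ay":0,"az":0},{"gripper":0.2,"x":-4,"y":0,"z":0,"ax":0,"ay":0,"az":0},{"gripper":0.2,"x":-4,"y":0,"z":0,"ax":0,"ay":0,"az":0},{"gripper":0.2,"x":-4,"y":0,"z":0,"ax":0,"ay":0,"az":0},{"gripper":0.2,"x":-4,"y":0,"z":0,"ax":0,"ay":0,"az":0}]}}

```text
clock: 3.18
position: [455.8, -281.5, 231.3]
ee_rot: [0.741, -0.671, 0.0, -0.0]
contact_force: [1.3, 1.2, 0.2]
gripper_width: 34.1
grasp_force: 0.0
```

Call:
{"op": "send_rows", "data": {"targets": [{"gripper":0.2,"x":-4,"y":0,"z":0,"ax":0,"ay":0,"az":0},{"gripper":0.2,"x":-4,"y":0,"z":0,"ax":0,"ay":0,"az":0},{"gripper":0.2,"x":-4,"y":0,"z":0,"ax":0,"ay":0,"az":0},{"gripper":0.2,"x":-4,"y":0,"z":0,"ax":0,"ay":0,"az":0},{"gripper":0.2,"x":-4,"y":0,"z":0,"ax":0,"ay":0,"az":0}]}}

```text
clock: 3.6
position: [436.0, -82.5, 231.7]
ee_rot: [0.741, -0.671, 0.0, -0.0]
contact_force: [0.5, 0.0, -0.8]
gripper_width: 33.9
grasp_force: 0.0
```

Call:
{"op": "send_rows", "data": {"targets": [{"gripper":0.2,"x":-4,"y":0,"z":0,"ax":0,"ay":0,"az":0},{"gripper":0.2,"x":-4,"y":0,"z":0,"ax":0,"ay":0,"az":0},{"gripper":0.2,"x":-4,"y":0,"z":0,"ax":0,"ay":0,"az":0},{"gripper":0.2,"x":-4,"y":0,"z":0,"ax":0,"ay":0,"az":0},{"gripper":0.2,"x":-2,"y":0,"z":0,"ax":0,"ay":0,"az":0}]}}

```text
clock: 4.02
position: [418.4, 98.1, 231.9]
ee_rot: [0.742, -0.67, 0.0, -0.001]
contact_force: [-0.1, -0.3, -0.1]
gripper_width: 34.2
grasp_force: 0.0
```

Call:
{"op": "send_rows", "data": {"targets": [{"gripper":0.2,"x":-4,"y":0,"z":0,"ax":0,"ay":0,"az":0},{"gripper":0.2,"x":-4,"y":0,"z":1,"ax":0,"ay":0,"az":0},{"gripper":0.2,"x":-0.5,"y":0,"z":3,"ax":0,"ay":0,"az":0},{"gripper":0.2,"x":0,"y":0,"z":3,"ax":0,"ay":0,"az":0},{"gripper":0.2,"x":0,"y":0,"z":2,"ax":0,"ay":0,"az":0}]}}

```text
clock: 4.43
position: [409.1, 179.9, 139.3]
ee_rot: [0.742, -0.671, -0.0, 0.001]
contact_force: [-0.7, -0.3, 0.4]
gripper_width: 34.1
grasp_force: 0.0
```

Run:
```python
from h import *
i,d=arm.get_image('side'); save('s2',cv2.resize(i[190:310,250:390],(700,600),interpolation=3))
P=cloud('side',d)
print(arm.read_state()['position'])
```

```text
[407.27286709 178.01564814 136.09257702]
```

View pics/s2.png

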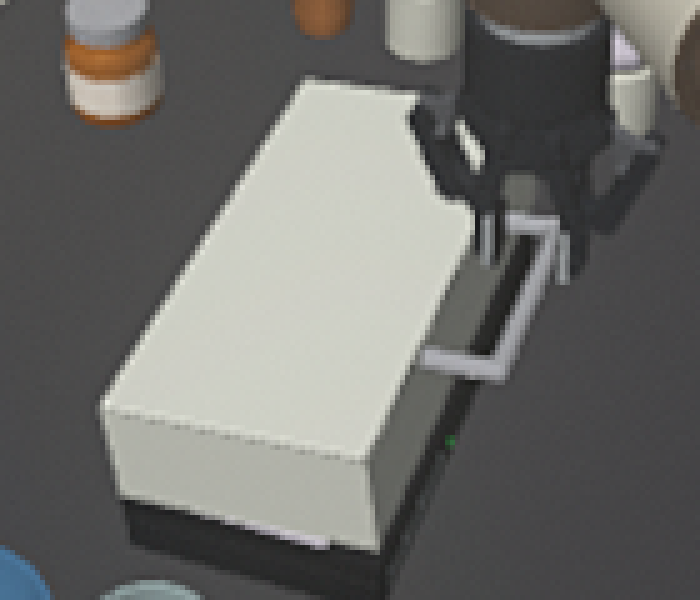

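The gripper straddles the bar centrally (bar at crop (528,280) between the fingertips at 490 and 563). Lilac sliver under the hood at the near end is to be checked after opening. Descending and gripping.

Call:
{"op": "send_rows", "data": {"targets": [{"gripper":0.2,"x":-0.4,"y":-0.2,"z":1,"ax":0,"ay":0,"az":0},{"gripper":0.2,"x":0,"y":0,"z":1,"ax":0,"ay":0,"az":0},{"gripper":0.2,"x":0,"y":0,"z":1,"ax":0,"ay":0,"az":0},{"gripper":0.2,"x":0,"y":0,"z":0.8,"ax":0,"ay":0,"az":0},{"gripper":0.2,"x":0,"y":0,"z":0,"ax":0,"ay":0,"az":0}]}}

```text
clock: 4.9
position: [411.5, 183.1, 102.6]
ee_rot: [0.741, -0.671, -0.0, 0.001]
contact_force: [-0.7, 0.2, -0.1]
gripper_width: 34.0
grasp_force: 0.0
```

Call:
{"op": "send_rows", "data": {"targets": [{"gripper":1,"x":0,"y":0,"z":0,"ax":0,"ay":0,"az":0},{"gripper":1,"x":0,"y":0,"z":0,"ax":0,"ay":0,"az":0},{"gripper":1,"x":0,"y":0,"z":0,"ax":0,"ay":0,"az":0},{"gripper":1,"x":0,"y":0,"z":0,"ax":0,"ay":0,"az":0},{"gripper":1,"x":0,"y":0,"z":0,"ax":0,"ay":0,"az":0}]}}

```text
clock: 5.32
position: [407.5, 182.9, 102.9]
ee_rot: [0.74, -0.672, -0.003, 0.003]
contact_force: [-16.5, 7.1, 4.7]
gripper_width: 9.3
grasp_force: 58.4
```

Call:
{"op": "send_rows", "data": {"targets": [{"gripper":0.2,"x":0,"y":0.3,"z":0,"ax":0,"ay":0,"az":0},{"gripper":0.2,"x":0,"y":0,"z":0,"ax":0,"ay":0,"az":0},{"gripper":0.2,"x":0,"y":0,"z":0.8,"ax":0,"ay":0,"az":0},{"gripper":1,"x":0,"y":0,"z":0,"ax":0,"ay":0,"az":0},{"gripper":1,"x":0,"y":0,"z":0,"ax":0,"ay":0,"az":0}]}}

```text
clock: 5.73
position: [407.5, 182.5, 94.6]
ee_rot: [0.741, -0.672, -0.001, 0.002]
contact_force: [-26.6, 8.7, 6.1]
gripper_width: 10.9
grasp_force: 21.2
```

Call:
{"op": "send_rows", "data": {"targets": [{"gripper":1,"x":0,"y":0,"z":0,"ax":0,"ay":0,"az":0},{"gripper":1,"x":0,"y":0,"z":0,"ax":0,"ay":0,"az":0},{"gripper":1,"x":0,"y":0,"z":0,"ax":0,"ay":0,"az":0},{"gripper":1,"x":0,"y":0,"z":0,"ax":0,"ay":0,"az":0}]}}

```text
clock: 6.07
position: [407.3, 182.7, 94.6]
ee_rot: [0.741, -0.672, -0.001, 0.002]
contact_force: [-6.4, 2.4, 1.4]
gripper_width: 10.5
grasp_force: 58.3
```

Call:
{"op": "send_rows", "data": {"targets": [{"gripper":1,"x":0,"y":-0.58,"z":-1.37,"ax":0,"ay":0,"az":0},{"gripper":1,"x":0,"y":-0.68,"z":-1.32,"ax":0,"ay":0,"az":0},{"gripper":1,"x":0,"y":-0.78,"z":-1.26,"ax":0,"ay":0,"az":0},{"gripper":1,"x":0,"y":-0.86,"z":-1.21,"ax":0,"ay":0,"az":0},{"gripper":1,"x":0,"y":-0.95,"z":-1.14,"ax":0,"ay":0,"az":0}]}}

```text
clock: 6.48
position: [442.9, 186.3, 157.2]
ee_rot: [0.741, -0.672, -0.003, 0.004]
contact_force: [-14.7, 6.4, 4.9]
gripper_width: 10.1
grasp_force: 58.4
```

Call:
{"op": "send_rows", "data": {"targets": [{"gripper":1,"x":0,"y":-1.03,"z":-1.06,"ax":0,"ay":0,"az":0},{"gripper":1,"x":0,"y":-1.11,"z":-0.99,"ax":0,"ay":0,"az":0},{"gripper":1,"x":0,"y":-1.18,"z":-0.9,"ax":0,"ay":0,"az":0},{"gripper":1,"x":0,"y":-1.24,"z":-0.81,"ax":0,"ay":0,"az":0},{"gripper":1,"x":0,"y":-1.3,"z":-0.72,"ax":0,"ay":0,"az":0}]}}

```text
clock: 6.9
position: [502.8, 192.5, 205.4]
ee_rot: [0.741, -0.671, -0.002, 0.003]
contact_force: [-12.3, 2.5, 12.9]
gripper_width: 10.0
grasp_force: 61.1
```

Call:
{"op": "send_rows", "data": {"targets": [{"gripper":1,"x":0,"y":-1.35,"z":-0.61,"ax":0,"ay":0,"az":0},{"gripper":1,"x":0,"y":-1.39,"z":-0.51,"ax":0,"ay":0,"az":0},{"gripper":1,"x":0,"y":-1.43,"z":-0.41,"ax":0,"ay":0,"az":0},{"gripper":1,"x":0,"y":-1.45,"z":-0.3,"ax":0,"ay":0,"az":0},{"gripper":1,"x":0,"y":-1.47,"z":-0.19,"ax":0,"ay":0,"az":0}]}}

```text
clock: 7.32
position: [576.1, 200.1, 225.9]
ee_rot: [0.741, -0.671, -0.0, -0.0]
contact_force: [-0.1, -0.8, -10.5]
gripper_width: 9.8
grasp_force: 58.5
```

Call:
{"op": "send_rows", "data": {"targets": [{"gripper":1,"x":0,"y":-1.48,"z":-0.08,"ax":0,"ay":0,"az":0},{"gripper":1,"x":0,"y":-1.48,"z":0.03,"ax":0,"ay":0,"az":0},{"gripper":1,"x":0,"y":-1.48,"z":0.14,"ax":0,"ay":0,"az":0},{"gripper":1,"x":0,"y":-1.46,"z":0.25,"ax":0,"ay":0,"az":0},{"gripper":1,"x":0,"y":-1.2,"z":0.3,"ax":0,"ay":0,"az":0}]}}

```text
clock: 7.73
position: [647.6, 207.4, 217.9]
ee_rot: [0.741, -0.671, -0.0, -0.0]
contact_force: [-3.3, 3.0, 4.2]
gripper_width: 10.0
grasp_force: 63.6
```

Run:
```python
from h import *
for c in('top','side'):
    i,d=arm.get_image(c); P=cloud(c,d); np.save(c+'P2.npy',P); np.save(c+'i2.npy',i)
    if c=='side': save('s3',cv2.resize(i[140:320,230:430],(660,594),interpolation=3))
print(arm.read_state()['position'])
```

```text
[649.47410698 207.6154468  217.39492627]
```

View pics/s3.png

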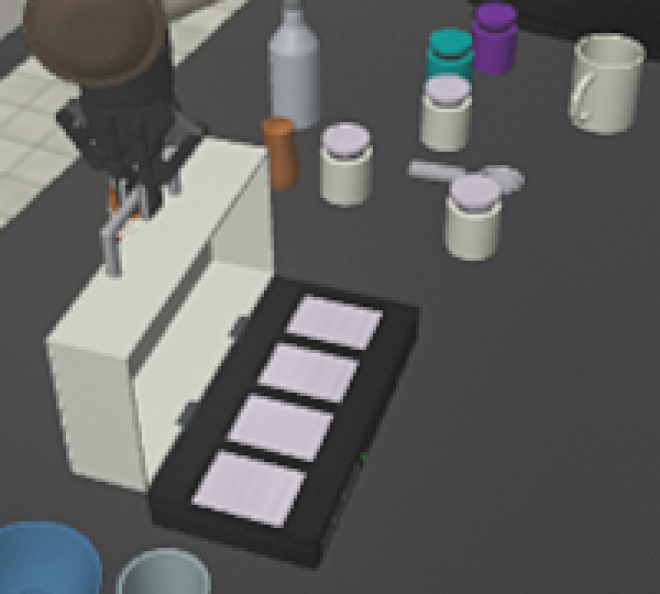

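Hood stands up, all four compartments are empty (lilac floors), and the three white pots are unmoved. Measuring hood angle and compartment positions.

Run:
```python
from h import *
a=np.deg2rad(5.75); ex=np.array([np.cos(a),np.sin(a)]);ey=np.array([-ex[1],ex[0]]); O=np.array([521,194.])
for c in('top','side'):
    P=np.load(c+'P2.npy'); I=np.load(c+'i2.npy').astype(int)
    u=(P[...,:2]-O)@ex; v=(P[...,:2]-O)@ey; z=P[...,2]
    k=(z>185)&(z<212)&(abs(v)<145)&(u>75)&(u<150)&(I.min(2)>130)
    if k.sum()>50:
        co=np.linalg.lstsq(np.c_[u[k],v[k],np.ones(k.sum())],z[k],rcond=None)[0]; print(c,'hoodface',k.sum(),co,u[k].min(),u[k].max())
    m=(abs(u)<95)&(abs(v)<165)&(z>20)&(z<55)
    rc=cv2.minAreaRect(P[m][:,:2].astype(np.float32)); print('base',m.sum(),rc,np.percentile(z[m],[10,50,90]))
    L=(m&(I.min(2)>130)).astype(np.uint8)
    n,lab,st,ce=cv2.connectedComponentsWithStats(L)
    for j in range(1,n):
        if st[j,4]>60:
            q=P[lab==j]; r=cv2.minAreaRect(q[:,:2].astype(np.float32)); print('  cell',st[j,4],np.round(r[0],1),np.round(r[1],1),round(r[2],1),'uv',np.round([(np.array(r[0])-O)@ex,(np.array(r[0])-O)@ey],1),round(np.median(q[:,2]),1))
```

```text
top hoodface 1748 [9.40966957e-04 1.66147428e-03 1.95086002e+02] 75.0110265123775 142.12951442227777
base 5558 ((523.34521484375, 194.37689208984375), (164.29013061523438, 302.7231140136719), 5.818258285522461) [27.5706368  37.84853943 47.06714751]
  cell 420 [598.  202.5] [ 14.2 291.7] 5.8 uv [77.4  0.8] 48.9
  cell 1299 [525.  119.8] [ 84.  143.3] 5.8 uv [ -3.4 -74.2] 30.2
  cell 638 [514.  228.9] [83.6 71.2] 5.9 uv [-3.5 35.5] 30.1
  cell 634 [506.7 301.5] [84.  71.4] 5.8 uv [ -3.4 108.4] 30.1
side hoodface 1422 [-1.46576474e-03  2.41768433e-03  1.94094772e+02] 75.01354023849655 143.52789424604268
base 4695 ((527.920166015625, 194.5815887451172), (176.0824737548828, 306.4485778808594), 5.865260124206543) [27.48326473 39.3078275  46.29517053]
  cell 445 [604.  198.5] [ 24. 294.] 5.8 uv [83.  -3.9] 47.8
  cell 295 [531.9  74.9] [79.2 61.4] 4.8 uv [  -1.1 -119.6] 28.7
  cell 344 [524.1 149.5] [81.6 60. ] 6.2 uv [ -1.3 -44.6] 28.7
  cell 401 [517.3 224. ] [81.1 61.8] 6.3 uv [-0.7 30.2] 29.0
  cell 490 [509.8 296.6] [80.9 65.8] 6.5 uv [ -0.8 103.2] 29.1
```

Call:
{"op": "send_rows", "data": {"targets": [{"gripper":-0.2,"x":0,"y":0,"z":0,"ax":0,"ay":0,"az":0},{"gripper":-0.2,"x":0,"y":0,"z":0,"ax":0,"ay":0,"az":0},{"gripper":-0.2,"x":0,"y":0,"z":-0.5,"ax":0,"ay":0,"az":0},{"gripper":-0.2,"x":0,"y":0,"z":-2,"ax":0,"ay":0,"az":0},{"gripper":-0.2,"x":0,"y":0,"z":-3,"ax":0,"ay":0,"az":0}]}}

```text
clock: 8.25
position: [644.8, 206.1, 269.0]
ee_rot: [0.741, -0.671, -0.002, 0.004]
contact_force: [0.2, 0.7, -0.6]
gripper_width: 51.2
grasp_force: 0.0
```

Call:
{"op": "send_rows", "data": {"targets": [{"gripper":1,"x":3.2,"y":2.2,"z":0,"ax":0,"ay":0,"az":0},{"gripper":1,"x":3.2,"y":2.2,"z":0,"ax":0,"ay":0,"az":0},{"gripper":1,"x":3.2,"y":2.2,"z":0,"ax":0,"ay":0,"az":0},{"gripper":1,"x":3.2,"y":2.2,"z":0,"ax":0,"ay":0,"az":0},{"gripper":1,"x":3.2,"y":2.2,"z":0,"ax":0,"ay":0,"az":0}]}}

```text
clock: 8.67
position: [551.4, 35.3, 272.3]
ee_rot: [0.741, -0.671, 0.0, 0.0]
contact_force: [1.3, -0.4, 0.0]
gripper_width: 0.4
grasp_force: 0.0
```

Call:
{"op": "send_rows", "data": {"targets": [{"gripper":1,"x":3.1,"y":2.2,"z":0,"ax":0,"ay":0,"az":0},{"gripper":1,"x":3.1,"y":2.2,"z":0,"ax":0,"ay":0,"az":0},{"gripper":1,"x":0,"y":0,"z":2,"ax":0,"ay":0,"az":0},{"gripper":1,"x":0,"y":0,"z":2,"ax":0,"ay":0,"az":0},{"gripper":1,"x":0,"y":0,"z":0,"ax":0,"ay":0,"az":0}]}}

```text
clock: 9.08
position: [512.2, -30.1, 228.9]
ee_rot: [0.74, -0.672, -0.003, 0.002]
contact_force: [-0.3, -0.4, -0.8]
gripper_width: -0.3
grasp_force: 0.0
```

```bash
cat >> h.py <<'E'
def look(names=('top','side')):
    for c in names:
        im,d=arm.get_image(c); P=cloud(c,d); z=P[...,2]
        np.save(c+'P.npy',P); np.save(c+'i.npy',im)
        # near-neutral bright things at stopper height
        I=im.astype(int); k=(z>58)&(z<85)&(I.min(2)>120)&(np.ptp(I,axis=2)<45)&(P[...,1]<60)&(P[...,0]>300)&(P[...,0]<720)
        n,lab,st,ce=cv2.connectedComponentsWithStats(k.astype(np.uint8))
        for j in range(1,n):
            if st[j,4]>50:
                q=P[lab==j]; q=q[q[:,2]>np.percentile(q[:,2],60)-5]; (x,y),(w,h),a=cv2.minAreaRect(q[:,:2].astype(np.float32))
                print(c,'px',np.round(ce[j]).astype(int),'xy',round(x,1),round(y,1),'size',round(w),round(h),'z',round(np.median(q[:,2]),1))
    s=arm.read_state(); print('tcp',np.round(s['position'],1),'t',s['clock'])
    return s
def go(s,tx,ty):  # tool-axis shift in cm to a world xy, and yaw of tool x
    r=R.from_quat(s['ee_rot']); d=r.inv().apply(np.array([tx,ty,s['position'][2]])-s['position'])/10
    print('shift cm',np.round(d,2),'yaw y',np.round(np.rad2deg(np.arctan2(*r.as_matrix()[[1,0],1])),1))
E
python3 -c "
from h import *
s=look(); go(s,464.4,-130)"
```

```text
top px [368 190] xy 626.4 -161.9 size 50 50 z 74.2
top px [420 210] xy 563.5 -309.3 size 50 50 z 72.9
top px [359 246] xy 464.4 -129.7 size 50 49 z 73.5
top px [450 260] xy 405.3 -391.6 size 46 69 z 76.2
top px [474 264] xy 399.6 -456.8 size 35 71 z 76.7
side px [415 155] xy 405.5 -465.5 size 66 31 z 77.7
side px [412 164] xy 402.8 -393.4 size 67 52 z 77.1
side px [365 167] xy 560.7 -308.6 size 53 50 z 70.5
side px [335 182] xy 626.1 -159.9 size 50 52 z 72.3
side px [374 198] xy 462.8 -128.1 size 53 47 z 71.5
side px [306 215] xy 632.3 55.9 size 51 7 z 76.4
tcp [515.1 -29.5 232.2] t 9.1833
shift cm [9.5  6.04 0.01] yaw y -174.3
```

Call:
{"op": "send_rows", "data": {"targets": [{"gripper":1,"x":3.2,"y":2.0,"z":0,"ax":0,"ay":0,"az":0},{"gripper":1,"x":3.2,"y":2.0,"z":0,"ax":0,"ay":0,"az":0},{"gripper":1,"x":3.1,"y":2.0,"z":0,"ax":0,"ay":0,"az":0},{"gripper":1,"x":0,"y":0,"z":4,"ax":0,"ay":0,"az":0},{"gripper":1,"x":0,"y":0,"z":4,"ax":0,"ay":0,"az":0}]}}

```text
clock: 9.6
position: [467.8, -130.9, 155.2]
ee_rot: [0.741, -0.672, 0.004, -0.004]
contact_force: [0.9, 0.1, -0.4]
gripper_width: 0.1
grasp_force: 0.0
```

Call:
{"op": "send_rows", "data": {"targets": [{"gripper":1,"x":0,"y":0,"z":3,"ax":0,"ay":0,"az":0},{"gripper":1,"x":0,"y":0,"z":2.5,"ax":0,"ay":0,"az":0},{"gripper":1,"x":0,"y":0,"z":1,"ax":0,"ay":0,"az":0},{"gripper":1,"x":0,"y":0,"z":0,"ax":0,"ay":0,"az":0},{"gripper":1,"x":0,"y":0,"z":0,"ax":0,"ay":0,"az":0}]}}

```text
clock: 10.02
position: [466.5, -129.4, 87.7]
ee_rot: [0.742, -0.671, 0.001, -0.0]
contact_force: [-0.1, -0.2, -0.3]
gripper_width: 0.3
grasp_force: 0.0
```

Call:
{"op": "send_rows", "data": {"targets": [{"gripper":1,"x":0,"y":0.2,"z":0.8,"ax":0,"ay":0,"az":0},{"gripper":1,"x":0,"y":0,"z":0.4,"ax":0,"ay":0,"az":0},{"gripper":1,"x":0,"y":0,"z":0.4,"ax":0,"ay":0,"az":0},{"gripper":1,"x":0,"y":0,"z":0.3,"ax":0,"ay":0,"az":0},{"gripper":1,"x":0,"y":0,"z":0.2,"ax":0,"ay":0,"az":0}]}}

```text
clock: 10.43
position: [464.0, -129.7, 67.9]
ee_rot: [0.742, -0.671, 0.001, -0.0]
contact_force: [-7.8, 5.2, 28.7]
gripper_width: -0.1
grasp_force: 14.1
```

Call:
{"op": "send_rows", "data": {"targets": [{"gripper":1,"x":0,"y":0,"z":0.2,"ax":0,"ay":0,"az":0},{"gripper":1,"x":0,"y":0,"z":0,"ax":0,"ay":0,"az":0},{"gripper":1,"x":0,"y":0,"z":0,"ax":0,"ay":0,"az":0}]}}

```text
clock: 10.68
position: [464.1, -129.7, 67.8]
ee_rot: [0.742, -0.671, 0.001, -0.001]
contact_force: [-7.4, 4.4, 26.6]
gripper_width: -0.1
grasp_force: 13.0
```

Call:
{"op": "send_rows", "data": {"targets": [{"gripper":1,"x":0,"y":0,"z":-1,"ax":0,"ay":0,"az":0},{"gripper":-1,"x":0,"y":0,"z":-2,"ax":0,"ay":0,"az":0},{"gripper":-1,"x":0,"y":0,"z":0,"ax":0,"ay":0,"az":0},{"gripper":-1,"x":0,"y":0,"z":0,"ax":0,"ay":0,"az":0},{"gripper":-1,"x":0,"y":0,"z":0,"ax":0,"ay":0,"az":0}]}}

```text
clock: 11.1
position: [463.0, -129.8, 93.8]
ee_rot: [0.741, -0.671, -0.0, -0.0]
contact_force: [-0.2, 1.4, -0.4]
gripper_width: 48.3
grasp_force: 0.0
```

Call:
{"op": "send_rows", "data": {"targets": [{"gripper":-1,"x":0,"y":0,"z":2,"ax":0,"ay":0,"az":0},{"gripper":-1,"x":0,"y":0,"z":3,"ax":0,"ay":0,"az":0},{"gripper":-1,"x":0,"y":0,"z":2.8,"ax":0,"ay":0,"az":0},{"gripper":-1,"x":0,"y":0,"z":0,"ax":0,"ay":0,"az":0},{"gripper":-1,"x":0,"y":0,"z":0,"ax":0,"ay":0,"az":0}]}}

```text
clock: 11.52
position: [461.8, -130.0, 14.4]
ee_rot: [0.741, -0.671, -0.002, 0.002]
contact_force: [0.6, -0.4, 0.2]
gripper_width: 85.6
grasp_force: 0.0
```

Call:
{"op": "send_rows", "data": {"targets": [{"gripper":1,"x":0,"y":0,"z":0,"ax":0,"ay":0,"az":0},{"gripper":1,"x":0,"y":0,"z":0,"ax":0,"ay":0,"az":0},{"gripper":1,"x":0,"y":0,"z":0,"ax":0,"ay":0,"az":0},{"gripper":1,"x":0,"y":0,"z":0,"ax":0,"ay":0,"az":0},{"gripper":1,"x":0,"y":0,"z":0,"ax":0,"ay":0,"az":0}]}}

```text
clock: 11.93
position: [464.6, -129.8, 17.7]
ee_rot: [0.741, -0.671, 0.001, -0.001]
contact_force: [0.5, 0.8, 6.7]
gripper_width: 57.1
grasp_force: 48.4
```

Call:
{"op": "send_rows", "data": {"targets": [{"gripper":1,"x":0,"y":0,"z":-2,"ax":0,"ay":0,"az":0},{"gripper":1,"x":0,"y":0,"z":-4,"ax":0,"ay":0,"az":0},{"gripper":1,"x":0,"y":0,"z":-4,"ax":0,"ay":0,"az":0},{"gripper":1,"x":-3,"y":-0.6,"z":0,"ax":0,"ay":0,"az":0},{"gripper":1,"x":-3.5,"y":-0.7,"z":0,"ax":0,"ay":0,"az":0}]}}

```text
clock: 12.35
position: [471.1, -64.0, 119.1]
ee_rot: [0.74, -0.673, 0.002, -0.003]
contact_force: [0.3, -0.1, -2.5]
gripper_width: 56.8
grasp_force: 64.4
```

Call:
{"op": "send_rows", "data": {"targets": [{"gripper":1,"x":-3.5,"y":-0.7,"z":0,"ax":0,"ay":0,"az":0},{"gripper":1,"x":-3.5,"y":-0.7,"z":0,"ax":0,"ay":0,"az":0},{"gripper":1,"x":-3.5,"y":-0.7,"z":0,"ax":0,"ay":0,"az":0},{"gripper":1,"x":-3.5,"y":-0.7,"z":0,"ax":0,"ay":0,"az":0},{"gripper":1,"x":-3.5,"y":-0.7,"z":0,"ax":0,"ay":0,"az":0}]}}

```text
clock: 12.77
position: [486.7, 115.4, 116.4]
ee_rot: [0.741, -0.671, -0.0, -0.0]
contact_force: [1.6, -0.3, -2.2]
gripper_width: 56.7
grasp_force: 64.4
```

Call:
{"op": "send_rows", "data": {"targets": [{"gripper":1,"x":-3.5,"y":-0.7,"z":0,"ax":0,"ay":0,"az":0},{"gripper":1,"x":-3.5,"y":-0.7,"z":0,"ax":0,"ay":0,"az":0},{"gripper":1,"x":-3.5,"y":-0.7,"z":0,"ax":0,"ay":0,"az":0},{"gripper":1,"x":-3.5,"y":-0.7,"z":0,"ax":0,"ay":0,"az":0},{"gripper":1,"x":0,"y":0,"z":0,"ax":0,"ay":0,"az":0}]}}

```text
clock: 13.18
position: [502.6, 261.7, 116.5]
ee_rot: [0.743, -0.669, 0.0, -0.003]
contact_force: [0.2, -0.8, -1.5]
gripper_width: 57.0
grasp_force: 64.5
```

```bash
python3 -c "
from h import *
s=look(('top',)); go(s,508,301.7)
i=np.load('topi.npy'); save('t4',cv2.resize(i[110:300,120:520],(800,380),interpolation=3))"
```

```text
top px [369 190] xy 626.4 -161.8 size 50 50 z 74.3
top px [419 210] xy 563.5 -309.4 size 51 50 z 72.7
top px [450 260] xy 410.0 -392.0 size 38 64 z 77.0
top px [474 264] xy 400.9 -457.5 size 31 71 z 77.9
tcp [501.4 258.8 116. ] t 13.2333
shift cm [-4.2  -1.1   0.01] yaw y -174.1
```

View pics/t4.png

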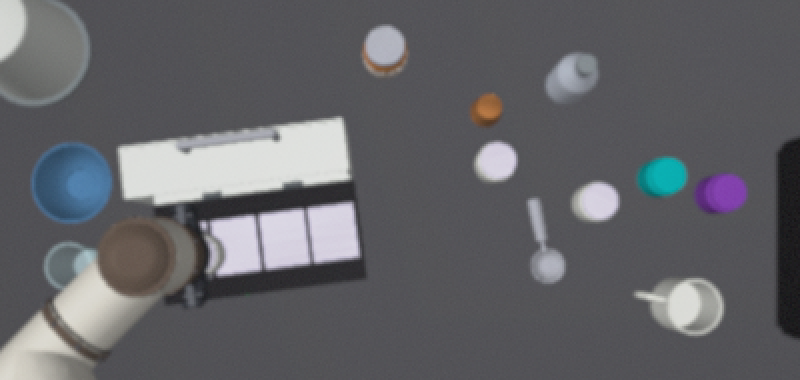

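The carried pot is above the leftmost compartment; the other two pots haven't moved (px (368,190), (419,210)). Lowering.

Call:
{"op": "send_rows", "data": {"targets": [{"gripper":1,"x":-2.2,"y":-0.6,"z":0,"ax":0,"ay":0,"az":0},{"gripper":1,"x":-2,"y":-0.5,"z":0,"ax":0,"ay":0,"az":0},{"gripper":1,"x":0,"y":0,"z":0,"ax":0,"ay":0,"az":0},{"gripper":1,"x":0,"y":0,"z":2,"ax":0,"ay":0,"az":0},{"gripper":1,"x":0,"y":0,"z":2,"ax":0,"ay":0,"az":0}]}}

```text
clock: 13.65
position: [508.4, 298.5, 76.8]
ee_rot: [0.741, -0.671, -0.0, -0.002]
contact_force: [-0.6, 0.1, -2.2]
gripper_width: 56.6
grasp_force: 64.5
```

Call:
{"op": "send_rows", "data": {"targets": [{"gripper":1,"x":0,"y":0,"z":1,"ax":0,"ay":0,"az":0},{"gripper":1,"x":0,"y":0,"z":0.8,"ax":0,"ay":0,"az":0},{"gripper":1,"x":0,"y":0,"z":0.5,"ax":0,"ay":0,"az":0},{"gripper":1,"x":0,"y":0,"z":0,"ax":0,"ay":0,"az":0},{"gripper":1,"x":0,"y":0,"z":0,"ax":0,"ay":0,"az":0}]}}

```text
clock: 14.07
position: [508.5, 298.7, 53.4]
ee_rot: [0.741, -0.671, 0.0, -0.0]
contact_force: [-0.1, 0.0, -1.9]
gripper_width: 56.5
grasp_force: 64.5
```

Call:
{"op": "send_rows", "data": {"targets": [{"gripper":1,"x":-0.2,"y":0,"z":0.3,"ax":0,"ay":0,"az":0},{"gripper":1,"x":0,"y":0,"z":0.3,"ax":0,"ay":0,"az":0},{"gripper":1,"x":0,"y":0,"z":0,"ax":0,"ay":0,"az":0},{"gripper":1,"x":0,"y":0,"z":0,"ax":0,"ay":0,"az":0}]}}

```text
clock: 14.4
position: [508.6, 301.6, 47.8]
ee_rot: [0.741, -0.671, 0.0, -0.001]
contact_force: [0.1, 0.4, 1.5]
gripper_width: 56.6
grasp_force: 65.1
```

Call:
{"op": "send_rows", "data": {"targets": [{"gripper":-0.8,"x":0,"y":0,"z":0,"ax":0,"ay":0,"az":0},{"gripper":-0.8,"x":0,"y":0,"z":0,"ax":0,"ay":0,"az":0},{"gripper":-0.8,"x":0,"y":0,"z":0,"ax":0,"ay":0,"az":0},{"gripper":-0.8,"x":0,"y":0,"z":0,"ax":0,"ay":0,"az":0},{"gripper":-0.8,"x":0,"y":0,"z":-2,"ax":0,"ay":0,"az":0}]}}

```text
clock: 14.82
position: [505.5, 298.7, 63.3]
ee_rot: [0.741, -0.672, -0.001, 0.004]
contact_force: [-0.7, -0.5, -0.5]
gripper_width: 77.0
grasp_force: 0.0
```

Call:
{"op": "send_rows", "data": {"targets": [{"gripper":-0.8,"x":0,"y":0,"z":-4,"ax":0,"ay":0,"az":0},{"gripper":-0.8,"x":0,"y":0,"z":-4,"ax":0,"ay":0,"az":0},{"gripper":1,"x":3.8,"y":0,"z":0,"ax":0,"ay":0,"az":0},{"gripper":1,"x":3.8,"y":0,"z":0,"ax":0,"ay":0,"az":0},{"gripper":1,"x":3.8,"y":0,"z":0,"ax":0,"ay":0,"az":0}]}}

```text
clock: 15.23
position: [519.1, 186.6, 147.8]
ee_rot: [0.742, -0.671, 0.0, -0.001]
contact_force: [0.9, -0.9, -1.1]
gripper_width: 41.3
grasp_force: 0.0
```

Call:
{"op": "send_rows", "data": {"targets": [{"gripper":1,"x":3.8,"y":0,"z":0,"ax":0,"ay":0,"az":0},{"gripper":1,"x":3.8,"y":0,"z":0,"ax":0,"ay":0,"az":0},{"gripper":1,"x":3.8,"y":0,"z":0,"ax":0,"ay":0,"az":0},{"gripper":1,"x":3.8,"y":0,"z":0,"ax":0,"ay":0,"az":0},{"gripper":1,"x":3.8,"y":0,"z":0,"ax":0,"ay":0,"az":0}]}}

```text
clock: 15.65
position: [537.6, -3.7, 147.1]
ee_rot: [0.741, -0.671, 0.0, -0.0]
contact_force: [-0.0, -0.2, 0.3]
gripper_width: 0.3
grasp_force: 0.0
```

Call:
{"op": "send_rows", "data": {"targets": [{"gripper":1,"x":3.8,"y":0,"z":0,"ax":0,"ay":0,"az":0},{"gripper":1,"x":3.8,"y":0,"z":0,"ax":0,"ay":0,"az":0},{"gripper":1,"x":3.8,"y":0,"z":0,"ax":0,"ay":0,"az":0},{"gripper":1,"x":3.8,"y":0,"z":0,"ax":0,"ay":0,"az":0},{"gripper":1,"x":0,"y":0,"z":0,"ax":0,"ay":0,"az":0}]}}

```text
clock: 16.07
position: [552.8, -158.5, 146.6]
ee_rot: [0.739, -0.674, 0.0, 0.0]
contact_force: [0.4, 0.4, 0.0]
gripper_width: -0.2
grasp_force: 0.0
```

```bash
sed -i 's/(P\[...,1\]<60)/(P[...,1]<900)/;s/z<85)&(I/z<112)\&(I/' h.py; python3 -c "
from h import *
s=look(('top',)); go(s,563.5,-309.4)
P=np.load('topP.npy'); z=P[...,2]; O=np.array([519,193.]); a=np.deg2rad(5.8)
k=(z>85)&(z<112)&(abs(P[...,0]-508)<60)&(abs(P[...,1]-302)<60); q=P[k]; r=cv2.minAreaRect(q[:,:2].astype(np.float32)); d=np.array(r[0])-O
print('placed',r,np.median(q[:,2]),'uv',d@[np.cos(a),np.sin(a)],d@[-np.sin(a),np.cos(a)])"
```

```text
top px [368 186] xy 638.7 -161.5 size 25 50 z 74.4
top px [420 210] xy 563.4 -310.3 size 48 50 z 72.5
top px [210 235] xy 507.3 302.1 size 52 51 z 97.2
top px [166 242] xy 490.5 427.7 size 43 11 z 98.2
top px [464 262] xy 405.0 -434.1 size 80 79 z 88.4
tcp [ 552.5 -156.3  146.4] t 16.1167
shift cm [15.35  0.34  0.  ] yaw y -174.6
placed ((506.4299621582031, 299.26171875), (54.431575775146484, 54.56951904296875), 87.73546600341797) 96.68681200623848 uv -1.7672723288809042 106.98801555110684
```

Call:
{"op": "send_rows", "data": {"targets": [{"gripper":1,"x":3.8,"y":0.1,"z":0,"ax":0,"ay":0,"az":0},{"gripper":1,"x":3.8,"y":0.1,"z":0,"ax":0,"ay":0,"az":0},{"gripper":1,"x":3.8,"y":0.1,"z":0,"ax":0,"ay":0,"az":0},{"gripper":1,"x":3.8,"y":0.1,"z":0,"ax":0,"ay":0,"az":0},{"gripper":1,"x":0,"y":0,"z":2.5,"ax":0,"ay":0,"az":0}]}}

```text
clock: 16.53
position: [567.6, -310.8, 126.5]
ee_rot: [0.74, -0.672, 0.006, -0.001]
contact_force: [1.7, -0.1, 0.5]
gripper_width: -0.4
grasp_force: 0.0
```

Call:
{"op": "send_rows", "data": {"targets": [{"gripper":1,"x":0,"y":0,"z":2.2,"ax":0,"ay":0,"az":0},{"gripper":1,"x":0,"y":0,"z":1.2,"ax":0,"ay":0,"az":0},{"gripper":1,"x":0,"y":0,"z":0,"ax":0,"ay":0,"az":0},{"gripper":1,"x":0,"y":0,"z":0,"ax":0,"ay":0,"az":0}]}}

```text
clock: 16.87
position: [564.1, -303.9, 87.7]
ee_rot: [0.742, -0.671, -0.0, 0.0]
contact_force: [1.0, 0.3, 1.6]
gripper_width: 0.1
grasp_force: 0.0
```

Call:
{"op": "send_rows", "data": {"targets": [{"gripper":1,"x":0.5,"y":0,"z":0.8,"ax":0,"ay":0,"az":0},{"gripper":1,"x":0,"y":0,"z":0.4,"ax":0,"ay":0,"az":0},{"gripper":1,"x":0,"y":0,"z":0.4,"ax":0,"ay":0,"az":0},{"gripper":1,"x":0,"y":0,"z":0.4,"ax":0,"ay":0,"az":0},{"gripper":1,"x":0,"y":0,"z":0.3,"ax":0,"ay":0,"az":0}]}}

```text
clock: 17.28
position: [565.4, -309.9, 67.9]
ee_rot: [0.742, -0.671, 0.001, 0.0]
contact_force: [-6.7, 5.9, 25.4]
gripper_width: 0.0
grasp_force: 12.5
```

Call:
{"op": "send_rows", "data": {"targets": [{"gripper":1,"x":0,"y":0,"z":0.1,"ax":0,"ay":0,"az":0},{"gripper":1,"x":0,"y":0,"z":0,"ax":0,"ay":0,"az":0},{"gripper":1,"x":0,"y":0,"z":0,"ax":0,"ay":0,"az":0}]}}

```text
clock: 17.53
position: [565.3, -309.8, 68.0]
ee_rot: [0.742, -0.671, 0.002, -0.0]
contact_force: [-3.6, 4.4, 14.6]
gripper_width: 0.2
grasp_force: 7.4
```

Call:
{"op": "send_rows", "data": {"targets": [{"gripper":1,"x":0,"y":0.2,"z":-1,"ax":0,"ay":0,"az":0},{"gripper":-1,"x":0,"y":0,"z":-2,"ax":0,"ay":0,"az":0},{"gripper":-1,"x":0,"y":0,"z":0,"ax":0,"ay":0,"az":0},{"gripper":-1,"x":0,"y":0,"z":0,"ax":0,"ay":0,"az":0},{"gripper":-1,"x":0,"y":0,"z":0,"ax":0,"ay":0,"az":0}]}}

```text
clock: 17.95
position: [562.2, -309.7, 93.6]
ee_rot: [0.741, -0.671, -0.0, -0.0]
contact_force: [0.5, -0.1, -0.7]
gripper_width: 48.3
grasp_force: 0.0
```

Call:
{"op": "send_rows", "data": {"targets": [{"gripper":-1,"x":0,"y":0,"z":2,"ax":0,"ay":0,"az":0},{"gripper":-1,"x":0,"y":0,"z":3,"ax":0,"ay":0,"az":0},{"gripper":-1,"x":0,"y":0,"z":2.8,"ax":0,"ay":0,"az":0},{"gripper":-1,"x":0,"y":0,"z":0,"ax":0,"ay":0,"az":0},{"gripper":-1,"x":0,"y":0,"z":0,"ax":0,"ay":0,"az":0}]}}

```text
clock: 18.37
position: [560.9, -309.5, 13.7]
ee_rot: [0.741, -0.671, -0.002, 0.001]
contact_force: [0.4, 0.4, 0.6]
gripper_width: 85.6
grasp_force: 0.0
```

Call:
{"op": "send_rows", "data": {"targets": [{"gripper":1,"x":0,"y":0,"z":0,"ax":0,"ay":0,"az":0},{"gripper":1,"x":0,"y":0,"z":0,"ax":0,"ay":0,"az":0},{"gripper":1,"x":0,"y":0,"z":0,"ax":0,"ay":0,"az":0},{"gripper":1,"x":0,"y":0,"z":0,"ax":0,"ay":0,"az":0},{"gripper":1,"x":0,"y":0,"z":0,"ax":0,"ay":0,"az":0}]}}

```text
clock: 18.78
position: [564.1, -310.4, 18.2]
ee_rot: [0.741, -0.671, 0.002, -0.001]
contact_force: [0.4, 1.3, 6.7]
gripper_width: 56.9
grasp_force: 64.3
```

Call:
{"op": "send_rows", "data": {"targets": [{"gripper":1,"x":0,"y":0,"z":-2,"ax":0,"ay":0,"az":0},{"gripper":1,"x":0,"y":0,"z":-4,"ax":0,"ay":0,"az":0},{"gripper":1,"x":0,"y":0,"z":-4,"ax":0,"ay":0,"az":0},{"gripper":1,"x":-2,"y":0,"z":-1,"ax":0,"ay":0,"az":0},{"gripper":1,"x":-3.8,"y":0,"z":0,"ax":0,"ay":0,"az":0}]}}

```text
clock: 19.2
position: [559.2, -254.9, 130.3]
ee_rot: [0.74, -0.673, 0.004, -0.002]
contact_force: [1.2, 1.3, -2.4]
gripper_width: 57.1
grasp_force: 64.6
```

Call:
{"op": "send_rows", "data": {"targets": [{"gripper":1,"x":-3.8,"y":0,"z":0,"ax":0,"ay":0,"az":0},{"gripper":1,"x":-3.8,"y":0,"z":0,"ax":0,"ay":0,"az":0},{"gripper":1,"x":-3.8,"y":0,"z":0,"ax":0,"ay":0,"az":0},{"gripper":1,"x":-3.8,"y":0,"z":0,"ax":0,"ay":0,"az":0},{"gripper":1,"x":-3.8,"y":0,"z":0,"ax":0,"ay":0,"az":0}]}}

```text
clock: 19.62
position: [536.6, -61.5, 125.6]
ee_rot: [0.741, -0.672, -0.001, 0.0]
contact_force: [0.9, 0.6, -2.6]
gripper_width: 57.0
grasp_force: 64.6
```

Call:
{"op": "send_rows", "data": {"targets": [{"gripper":1,"x":-3.8,"y":0,"z":0,"ax":0,"ay":0,"az":0},{"gripper":1,"x":-3.8,"y":0,"z":0,"ax":0,"ay":0,"az":0},{"gripper":1,"x":-3.8,"y":0,"z":0,"ax":0,"ay":0,"az":0},{"gripper":1,"x":-3.8,"y":0,"z":0,"ax":0,"ay":0,"az":0},{"gripper":1,"x":-3.8,"y":0,"z":0,"ax":0,"ay":0,"az":0}]}}

```text
clock: 20.03
position: [517.8, 127.5, 125.7]
ee_rot: [0.741, -0.671, -0.0, 0.0]
contact_force: [0.1, 1.1, -1.3]
gripper_width: 56.9
grasp_force: 64.6
```

Call:
{"op": "send_rows", "data": {"targets": [{"gripper":1,"x":-3.8,"y":0,"z":0,"ax":0,"ay":0,"az":0},{"gripper":1,"x":-3,"y":0,"z":0,"ax":0,"ay":0,"az":0},{"gripper":1,"x":0,"y":0,"z":0,"ax":0,"ay":0,"az":0},{"gripper":1,"x":0,"y":0,"z":0,"ax":0,"ay":0,"az":0}]}}

```text
clock: 20.37
position: [511.5, 195.0, 125.4]
ee_rot: [0.742, -0.67, -0.0, 0.001]
contact_force: [0.1, -1.0, -2.4]
gripper_width: 56.8
grasp_force: 64.6
```

```bash
python3 -c "
from h import *
s=look(); go(s,515.3,229.3)"
```

```text
top px [368 190] xy 625.9 -162.0 size 50 51 z 73.8
top px [166 242] xy 490.5 428.0 size 43 10 z 96.3
top px [464 262] xy 405.9 -434.0 size 83 81 z 89.0
side px [456  30] xy 632.4 -2455.3 size 165 59 z 98.5
side px [414 159] xy 405.5 -433.7 size 79 90 z 82.7
side px [261 276] xy 610.7 352.8 size 69 7 z 99.2
side px [303 277] xy 506.0 303.5 size 48 52 z 95.9
side px [282 322] xy 491.1 459.0 size 62 68 z 98.2
tcp [511.7 193.  125.4] t 20.4667
shift cm [-3.58 -0.72 -0.  ] yaw y -174.3
```

Call:
{"op": "send_rows", "data": {"targets": [{"gripper":1,"x":-1.8,"y":-0.4,"z":0,"ax":0,"ay":0,"az":0},{"gripper":1,"x":-1.8,"y":-0.4,"z":0,"ax":0,"ay":0,"az":0},{"gripper":1,"x":0,"y":0,"z":0,"ax":0,"ay":0,"az":0},{"gripper":1,"x":0,"y":0,"z":2,"ax":0,"ay":0,"az":0},{"gripper":1,"x":0,"y":0,"z":2,"ax":0,"ay":0,"az":0}]}}

```text
clock: 20.88
position: [518.1, 231.4, 86.7]
ee_rot: [0.741, -0.671, 0.0, -0.002]
contact_force: [-0.5, -0.7, -3.1]
gripper_width: 57.0
grasp_force: 64.6
```

Call:
{"op": "send_rows", "data": {"targets": [{"gripper":1,"x":0,"y":0,"z":1.5,"ax":0,"ay":0,"az":0},{"gripper":1,"x":0,"y":0,"z":1,"ax":0,"ay":0,"az":0},{"gripper":1,"x":0,"y":0,"z":0.5,"ax":0,"ay":0,"az":0},{"gripper":1,"x":0,"y":0,"z":0,"ax":0,"ay":0,"az":0},{"gripper":1,"x":0,"y":0,"z":0,"ax":0,"ay":0,"az":0}]}}

```text
clock: 21.3
position: [517.4, 230.5, 56.3]
ee_rot: [0.741, -0.671, 0.0, -0.0]
contact_force: [0.7, -0.4, -1.7]
gripper_width: 57.1
grasp_force: 64.6
```

Call:
{"op": "send_rows", "data": {"targets": [{"gripper":1,"x":0,"y":0.2,"z":0.4,"ax":0,"ay":0,"az":0},{"gripper":1,"x":0,"y":0,"z":0.4,"ax":0,"ay":0,"az":0},{"gripper":1,"x":0,"y":0,"z":0,"ax":0,"ay":0,"az":0},{"gripper":1,"x":0,"y":0,"z":0,"ax":0,"ay":0,"az":0}]}}

```text
clock: 21.63
position: [515.2, 230.3, 48.3]
ee_rot: [0.741, -0.671, 0.0, -0.001]
contact_force: [-1.1, 0.3, -1.3]
gripper_width: 56.8
grasp_force: 64.7
```

Call:
{"op": "send_rows", "data": {"targets": [{"gripper":-0.8,"x":0,"y":0,"z":0,"ax":0,"ay":0,"az":0},{"gripper":-0.8,"x":0,"y":0,"z":0,"ax":0,"ay":0,"az":0},{"gripper":-0.8,"x":0,"y":0,"z":0,"ax":0,"ay":0,"az":0},{"gripper":-0.8,"x":0,"y":0,"z":0,"ax":0,"ay":0,"az":0},{"gripper":-0.8,"x":0,"y":0,"z":-2,"ax":0,"ay":0,"az":0}]}}

```text
clock: 22.05
position: [512.6, 228.4, 64.8]
ee_rot: [0.741, -0.672, -0.001, 0.004]
contact_force: [-0.6, 0.2, -1.1]
gripper_width: 77.1
grasp_force: 0.0
```

Call:
{"op": "send_rows", "data": {"targets": [{"gripper":-0.8,"x":0,"y":0,"z":-4,"ax":0,"ay":0,"az":0},{"gripper":-0.8,"x":0,"y":0,"z":-4,"ax":0,"ay":0,"az":0},{"gripper":1,"x":3.8,"y":0,"z":0,"ax":0,"ay":0,"az":0},{"gripper":1,"x":3.8,"y":0,"z":0,"ax":0,"ay":0,"az":0},{"gripper":1,"x":3.8,"y":0,"z":0,"ax":0,"ay":0,"az":0}]}}

```text
clock: 22.47
position: [526.3, 116.1, 149.1]
ee_rot: [0.742, -0.671, 0.0, -0.001]
contact_force: [1.0, 0.4, -0.6]
gripper_width: 41.5
grasp_force: 0.0
```

Call:
{"op": "send_rows", "data": {"targets": [{"gripper":1,"x":3.8,"y":0,"z":0,"ax":0,"ay":0,"az":0},{"gripper":1,"x":3.8,"y":0,"z":0,"ax":0,"ay":0,"az":0},{"gripper":1,"x":3.8,"y":0,"z":0,"ax":0,"ay":0,"az":0},{"gripper":1,"x":0,"y":0,"z":0,"ax":0,"ay":0,"az":0},{"gripper":1,"x":0,"y":0,"z":0,"ax":0,"ay":0,"az":0}]}}

```text
clock: 22.88
position: [537.3, 1.2, 148.0]
ee_rot: [0.74, -0.673, 0.0, -0.0]
contact_force: [0.3, 0.2, 0.4]
gripper_width: -0.0
grasp_force: 0.0
```

```bash
python3 -c "
from h import *
s=look(); go(s,626.2,-162)"
```

```text
top px [368 190] xy 626.6 -162.0 size 50 50 z 74.3
top px [208 230] xy 519.9 305.4 size 38 50 z 97.5
top px [166 242] xy 490.3 428.8 size 11 43 z 98.0
top px [464 262] xy 404.9 -434.5 size 81 81 z 88.5
side px [449  28] xy 675.1 -2451.4 size 54 88 z 102.1
side px [414 159] xy 404.1 -429.1 size 76 93 z 82.5
side px [304 212] xy 635.6 58.4 size 58 8 z 96.0
side px [307 268] xy 513.2 267.0 size 124 51 z 96.0
side px [261 276] xy 611.2 353.8 size 68 6 z 99.0
side px [282 322] xy 490.4 459.1 size 64 65 z 98.5
tcp [537.5   3.3 148. ] t 22.9833
shift cm [17.32 -7.2  -0.  ] yaw y -174.3
```

Call:
{"op": "send_rows", "data": {"targets": [{"gripper":1,"x":3.5,"y":-1.5,"z":0,"ax":0,"ay":0,"az":0},{"gripper":1,"x":3.5,"y":-1.5,"z":0,"ax":0,"ay":0,"az":0},{"gripper":1,"x":3.5,"y":-1.4,"z":0,"ax":0,"ay":0,"az":0},{"gripper":1,"x":3.5,"y":-1.4,"z":0,"ax":0,"ay":0,"az":0},{"gripper":1,"x":3.4,"y":-1.4,"z":0,"ax":0,"ay":0,"az":0}]}}

```text
clock: 23.4
position: [627.5, -162.6, 148.0]
ee_rot: [0.742, -0.67, 0.0, -0.0]
contact_force: [1.0, 0.5, 1.6]
gripper_width: -0.0
grasp_force: 0.0
```

Call:
{"op": "send_rows", "data": {"targets": [{"gripper":1,"x":0,"y":0,"z":3,"ax":0,"ay":0,"az":0},{"gripper":1,"x":0,"y":0,"z":2,"ax":0,"ay":0,"az":0},{"gripper":1,"x":0,"y":0,"z":1,"ax":0,"ay":0,"az":0},{"gripper":1,"x":0,"y":0,"z":0,"ax":0,"ay":0,"az":0},{"gripper":1,"x":0,"y":0,"z":0,"ax":0,"ay":0,"az":0}]}}

```text
clock: 23.82
position: [626.7, -161.7, 88.1]
ee_rot: [0.742, -0.67, 0.0, 0.0]
contact_force: [0.3, 0.3, 0.3]
gripper_width: 0.1
grasp_force: 0.0
```

Call:
{"op": "send_rows", "data": {"targets": [{"gripper":1,"x":0,"y":0,"z":0.8,"ax":0,"ay":0,"az":0},{"gripper":1,"x":0,"y":0,"z":0.4,"ax":0,"ay":0,"az":0},{"gripper":1,"x":0,"y":0,"z":0.4,"ax":0,"ay":0,"az":0},{"gripper":1,"x":0,"y":0,"z":0.4,"ax":0,"ay":0,"az":0},{"gripper":1,"x":0,"y":0,"z":0.3,"ax":0,"ay":0,"az":0}]}}

```text
clock: 24.23
position: [627.2, -162.4, 67.9]
ee_rot: [0.742, -0.671, 0.001, -0.001]
contact_force: [-7.0, 5.5, 24.0]
gripper_width: 0.1
grasp_force: 12.1
```

Call:
{"op": "send_rows", "data": {"targets": [{"gripper":1,"x":0,"y":0,"z":0.1,"ax":0,"ay":0,"az":0},{"gripper":1,"x":0,"y":0,"z":0,"ax":0,"ay":0,"az":0},{"gripper":1,"x":0,"y":0,"z":0,"ax":0,"ay":0,"az":0}]}}

```text
clock: 24.48
position: [627.1, -162.3, 68.0]
ee_rot: [0.742, -0.671, 0.001, -0.001]
contact_force: [-4.4, 3.5, 15.3]
gripper_width: 0.0
grasp_force: 7.3
```

Call:
{"op": "send_rows", "data": {"targets": [{"gripper":1,"x":0,"y":0,"z":-1.2,"ax":0,"ay":0,"az":0},{"gripper":1,"x":0,"y":0,"z":-3,"ax":0,"ay":0,"az":0},{"gripper":0,"x":0,"y":0,"z":0,"ax":0,"ay":0,"az":-7},{"gripper":0,"x":0,"y":0,"z":0,"ax":0,"ay":0,"az":-7},{"gripper":0,"x":0,"y":0,"z":0,"ax":0,"ay":0,"az":-7}]}}

```text
clock: 24.9
position: [626.7, -162.9, 107.3]
ee_rot: [0.853, -0.522, 0.001, -0.001]
contact_force: [-0.2, 0.2, -0.1]
gripper_width: 35.5
grasp_force: 0.0
```

Call:
{"op": "send_rows", "data": {"targets": [{"gripper":-1,"x":0,"y":0,"z":0,"ax":0,"ay":0,"az":-7},{"gripper":-1,"x":0,"y":0,"z":0,"ax":0,"ay":0,"az":-7},{"gripper":-1,"x":0,"y":0,"z":0,"ax":0,"ay":0,"az":-7},{"gripper":-1,"x":0,"y":0,"z":0,"ax":0,"ay":0,"az":-7},{"gripper":-1,"x":0,"y":0,"z":0,"ax":0,"ay":0,"az":0}]}}

```text
clock: 25.32
position: [626.5, -162.9, 106.4]
ee_rot: [0.953, -0.302, 0.0, -0.0]
contact_force: [0.5, -0.0, -0.4]
gripper_width: 85.6
grasp_force: 0.0
```

Call:
{"op": "send_rows", "data": {"targets": [{"gripper":-1,"x":0,"y":0,"z":3,"ax":0,"ay":0,"az":0},{"gripper":-1,"x":0,"y":0,"z":3,"ax":0,"ay":0,"az":0},{"gripper":-1,"x":0,"y":0,"z":2.8,"ax":0,"ay":0,"az":0},{"gripper":-1,"x":0,"y":0,"z":0,"ax":0,"ay":0,"az":0},{"gripper":-1,"x":0,"y":0,"z":0,"ax":0,"ay":0,"az":0}]}}

```text
clock: 25.73
position: [625.5, -163.0, 17.0]
ee_rot: [0.953, -0.304, -0.001, 0.001]
contact_force: [0.5, 0.3, 1.2]
gripper_width: 85.0
grasp_force: 0.0
```

Call:
{"op": "send_rows", "data": {"targets": [{"gripper":1,"x":0,"y":0,"z":0,"ax":0,"ay":0,"az":0},{"gripper":1,"x":0,"y":0,"z":0,"ax":0,"ay":0,"az":0},{"gripper":1,"x":0,"y":0,"z":0,"ax":0,"ay":0,"az":0},{"gripper":1,"x":0,"y":0,"z":0,"ax":0,"ay":0,"az":0},{"gripper":1,"x":0,"y":0,"z":0,"ax":0,"ay":0,"az":0}]}}

```text
clock: 26.15
position: [628.2, -163.0, 20.8]
ee_rot: [0.953, -0.303, 0.003, -0.0]
contact_force: [0.2, -0.0, 6.7]
gripper_width: 57.0
grasp_force: 64.7
```

Call:
{"op": "send_rows", "data": {"targets": [{"gripper":1,"x":0,"y":0,"z":-2,"ax":0,"ay":0,"az":0},{"gripper":1,"x":0,"y":0,"z":-4,"ax":0,"ay":0,"az":0},{"gripper":1,"x":0,"y":0,"z":-4,"ax":0,"ay":0,"az":0},{"gripper":1,"x":0,"y":0,"z":-1,"ax":0,"ay":0,"az":0},{"gripper":1,"x":0,"y":0,"z":0,"ax":0,"ay":0,"az":0}]}}

```text
clock: 26.57
position: [628.7, -163.0, 132.9]
ee_rot: [0.953, -0.303, 0.005, -0.001]
contact_force: [0.5, 0.5, -2.2]
gripper_width: 56.7
grasp_force: 64.6
```

Call:
{"op": "send_rows", "data": {"targets": [{"gripper":1,"x":0,"y":0,"z":0,"ax":0,"ay":0,"az":7},{"gripper":1,"x":0,"y":0,"z":0,"ax":0,"ay":0,"az":7},{"gripper":1,"x":0,"y":0,"z":0,"ax":0,"ay":0,"az":7},{"gripper":1,"x":0,"y":0,"z":0,"ax":0,"ay":0,"az":7},{"gripper":1,"x":0,"y":0,"z":0,"ax":0,"ay":0,"az":7}]}}

```text
clock: 26.98
position: [624.4, -162.5, 125.0]
ee_rot: [0.815, -0.579, -0.002, 0.001]
contact_force: [-0.1, -0.9, -1.9]
gripper_width: 56.5
grasp_force: 64.4
```

Call:
{"op": "send_rows", "data": {"targets": [{"gripper":1,"x":0,"y":0,"z":0,"ax":0,"ay":0,"az":7},{"gripper":1,"x":0,"y":0,"z":0,"ax":0,"ay":0,"az":7},{"gripper":1,"x":0,"y":0,"z":0,"ax":0,"ay":0,"az":0}]}}

```text
clock: 27.23
position: [624.5, -162.5, 125.2]
ee_rot: [0.74, -0.672, -0.002, 0.001]
contact_force: [-0.1, 1.0, -2.8]
gripper_width: 56.4
grasp_force: 64.4
```

Call:
{"op": "send_rows", "data": {"targets": [{"gripper":1,"x":0,"y":3.5,"z":0,"ax":0,"ay":0,"az":0},{"gripper":1,"x":0,"y":3.5,"z":0,"ax":0,"ay":0,"az":0},{"gripper":1,"x":-3.5,"y":0,"z":0,"ax":0,"ay":0,"az":0},{"gripper":1,"x":-3.7,"y":0,"z":0,"ax":0,"ay":0,"az":0},{"gripper":1,"x":-3.7,"y":0,"z":0,"ax":0,"ay":0,"az":0}]}}

```text
clock: 27.65
position: [543.9, -61.0, 126.7]
ee_rot: [0.741, -0.671, -0.001, 0.001]
contact_force: [1.2, 0.7, -2.2]
gripper_width: 56.8
grasp_force: 65.1
```

Call:
{"op": "send_rows", "data": {"targets": [{"gripper":1,"x":-3.7,"y":0,"z":0,"ax":0,"ay":0,"az":0},{"gripper":1,"x":-3.7,"y":0,"z":0,"ax":0,"ay":0,"az":0},{"gripper":1,"x":-3.7,"y":0,"z":0,"ax":0,"ay":0,"az":0},{"gripper":1,"x":-3.7,"y":0,"z":0,"ax":0,"ay":0,"az":0},{"gripper":1,"x":-3.5,"y":0,"z":0,"ax":0,"ay":0,"az":0}]}}

```text
clock: 28.07
position: [526.2, 122.3, 126.6]
ee_rot: [0.742, -0.67, -0.001, 0.001]
contact_force: [0.2, -0.6, -1.8]
gripper_width: 56.4
grasp_force: 65.1
```

Call:
{"op": "send_rows", "data": {"targets": [{"gripper":1,"x":-2,"y":0,"z":0,"ax":0,"ay":0,"az":0},{"gripper":1,"x":0,"y":0,"z":0,"ax":0,"ay":0,"az":0},{"gripper":1,"x":0,"y":0,"z":0,"ax":0,"ay":0,"az":0}]}}

```text
clock: 28.32
position: [524.6, 141.4, 126.6]
ee_rot: [0.743, -0.67, -0.001, 0.001]
contact_force: [-0.2, -0.7, -2.1]
gripper_width: 56.8
grasp_force: 65.1
```

```bash
python3 -c "
from h import *
s=look(); go(s,522.7,156.7)
i=np.load('sidei.npy'); save('s5',cv2.resize(i[140:340,210:430],(660,600),interpolation=3))"
```

```text
top px [206 227] xy 529.7 309.7 size 16 47 z 97.1
top px [166 242] xy 490.3 428.7 size 10 43 z 96.4
top px [464 262] xy 405.1 -434.6 size 79 79 z 89.0
side px [455  30] xy 635.3 -2452.9 size 61 166 z 99.8
side px [414 159] xy 403.4 -424.9 size 74 102 z 81.9
side px [301 213] xy 643.0 59.2 size 50 8 z 83.3
side px [307 268] xy 514.0 268.0 size 52 122 z 96.1
side px [261 276] xy 611.1 352.8 size 70 6 z 99.1
side px [282 322] xy 490.8 459.3 size 62 68 z 98.2
tcp [525.  139.9 127. ] t 28.4167
shift cm [-1.7   0.06 -0.  ] yaw y -174.3
```

View pics/s5.png

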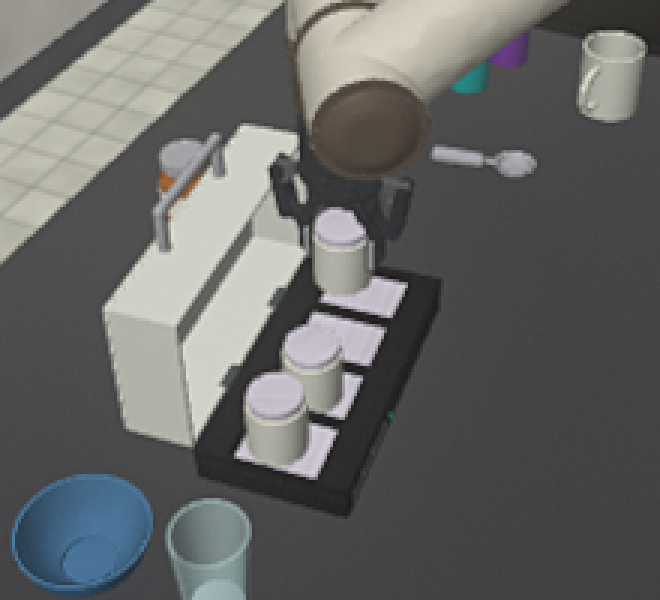

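Two pots stand upright in the nearer compartments (crop (275,425), (312,375)), and the third hangs over its cell at (340,260), with its next cell free. Lowering.

Call:
{"op": "send_rows", "data": {"targets": [{"gripper":1,"x":-1.7,"y":0,"z":0,"ax":0,"ay":0,"az":0},{"gripper":1,"x":0,"y":0,"z":0,"ax":0,"ay":0,"az":0},{"gripper":1,"x":0,"y":0,"z":2,"ax":0,"ay":0,"az":0},{"gripper":1,"x":0,"y":0,"z":2.5,"ax":0,"ay":0,"az":0},{"gripper":1,"x":0,"y":0,"z":1.5,"ax":0,"ay":0,"az":0}]}}

```text
clock: 28.83
position: [523.0, 155.7, 66.0]
ee_rot: [0.741, -0.672, -0.001, 0.001]
contact_force: [-0.4, 0.4, -2.0]
gripper_width: 56.7
grasp_force: 65.1
```

Call:
{"op": "send_rows", "data": {"targets": [{"gripper":1,"x":0,"y":0,"z":0.8,"ax":0,"ay":0,"az":0},{"gripper":1,"x":0,"y":0,"z":0.4,"ax":0,"ay":0,"az":0},{"gripper":1,"x":0,"y":0,"z":0.3,"ax":0,"ay":0,"az":0},{"gripper":1,"x":0,"y":0,"z":0,"ax":0,"ay":0,"az":0},{"gripper":1,"x":0,"y":0,"z":0,"ax":0,"ay":0,"az":0}]}}

```text
clock: 29.25
position: [524.7, 157.7, 53.7]
ee_rot: [0.741, -0.671, 0.0, -0.001]
contact_force: [0.3, -0.0, -1.5]
gripper_width: 56.9
grasp_force: 65.1
```

Call:
{"op": "send_rows", "data": {"targets": [{"gripper":1,"x":0,"y":0.1,"z":0.3,"ax":0,"ay":0,"az":0},{"gripper":1,"x":0,"y":0,"z":0,"ax":0,"ay":0,"az":0},{"gripper":1,"x":0,"y":0,"z":0,"ax":0,"ay":0,"az":0}]}}

```text
clock: 29.5
position: [524.0, 158.1, 50.9]
ee_rot: [0.741, -0.671, 0.001, -0.001]
contact_force: [0.4, 0.2, 0.6]
gripper_width: 56.6
grasp_force: 65.5
```

Call:
{"op": "send_rows", "data": {"targets": [{"gripper":1,"x":0,"y":0,"z":0.2,"ax":0,"ay":0,"az":0},{"gripper":1,"x":0,"y":0,"z":0,"ax":0,"ay":0,"az":0},{"gripper":1,"x":0,"y":0,"z":0,"ax":0,"ay":0,"az":0}]}}

```text
clock: 29.75
position: [524.1, 158.3, 50.7]
ee_rot: [0.742, -0.671, 0.001, -0.001]
contact_force: [-3.6, 0.5, 12.8]
gripper_width: 56.6
grasp_force: 66.5
```

Call:
{"op": "send_rows", "data": {"targets": [{"gripper":-0.8,"x":0,"y":0,"z":-0.2,"ax":0,"ay":0,"az":0},{"gripper":-0.8,"x":0,"y":0,"z":0,"ax":0,"ay":0,"az":0},{"gripper":-0.8,"x":0,"y":0,"z":0,"ax":0,"ay":0,"az":0},{"gripper":-0.8,"x":0,"y":0,"z":0,"ax":0,"ay":0,"az":0},{"gripper":-0.8,"x":0,"y":0,"z":-2,"ax":0,"ay":0,"az":0}]}}

```text
clock: 30.17
position: [520.4, 156.0, 66.4]
ee_rot: [0.741, -0.672, -0.002, 0.004]
contact_force: [0.7, -0.5, -0.5]
gripper_width: 76.9
grasp_force: 0.0
```

Call:
{"op": "send_rows", "data": {"targets": [{"gripper":-0.8,"x":0,"y":0,"z":-4,"ax":0,"ay":0,"az":0},{"gripper":-0.2,"x":0,"y":0,"z":-4,"ax":0,"ay":0,"az":0},{"gripper":-0.2,"x":0,"y":0,"z":-4,"ax":0,"ay":0,"az":0},{"gripper":-0.2,"x":0,"y":0,"z":-4,"ax":0,"ay":0,"az":0},{"gripper":-0.2,"x":0,"y":0,"z":-4,"ax":0,"ay":0,"az":0}]}}

```text
clock: 30.58
position: [522.6, 157.2, 271.7]
ee_rot: [0.741, -0.671, -0.0, 0.0]
contact_force: [1.5, 0.9, 0.1]
gripper_width: 50.9
grasp_force: 0.0
```

Call:
{"op": "send_rows", "data": {"targets": [{"gripper":-0.2,"x":0,"y":0,"z":-2,"ax":0,"ay":0,"az":0},{"gripper":-0.2,"x":-1,"y":-3.5,"z":0,"ax":0,"ay":0,"az":0},{"gripper":-0.2,"x":-1,"y":-3.5,"z":0,"ax":0,"ay":0,"az":0},{"gripper":-0.2,"x":-1,"y":-3.5,"z":0,"ax":0,"ay":0,"az":0},{"gripper":-0.2,"x":0,"y":0,"z":0,"ax":0,"ay":0,"az":0}]}}

```text
clock: 31.0
position: [628.7, 199.6, 285.1]
ee_rot: [0.741, -0.671, -0.001, 0.002]
contact_force: [-0.0, 0.8, -1.5]
gripper_width: 51.5
grasp_force: 0.0
```

```bash
python3 -c "
from h import *
s=look(); go(s,649.5,207.6)
i=np.load('sidei.npy'); save('s6',cv2.resize(i[140:340,210:430],(660,600),interpolation=3))"
```

```text
top px [259 228] xy 522.2 158.6 size 49 49 z 96.8
top px [210 232] xy 516.5 301.5 size 50 51 z 97.1
top px [235 232] xy 514.1 229.9 size 50 51 z 97.5
top px [464 262] xy 404.9 -433.3 size 82 82 z 89.4
side px [414 159] xy 405.0 -430.1 size 76 92 z 81.9
side px [304 212] xy 635.9 58.7 size 57 9 z 97.2
side px [311 261] xy 515.1 232.0 size 57 192 z 95.9
side px [262 276] xy 611.1 353.8 size 71 6 z 98.8
side px [283 322] xy 488.0 454.9 size 55 68 z 97.3
tcp [625.1 197.9 286.9] t 31.1
shift cm [-0.73 -2.53 -0.01] yaw y -174.4
```

View pics/s6.png

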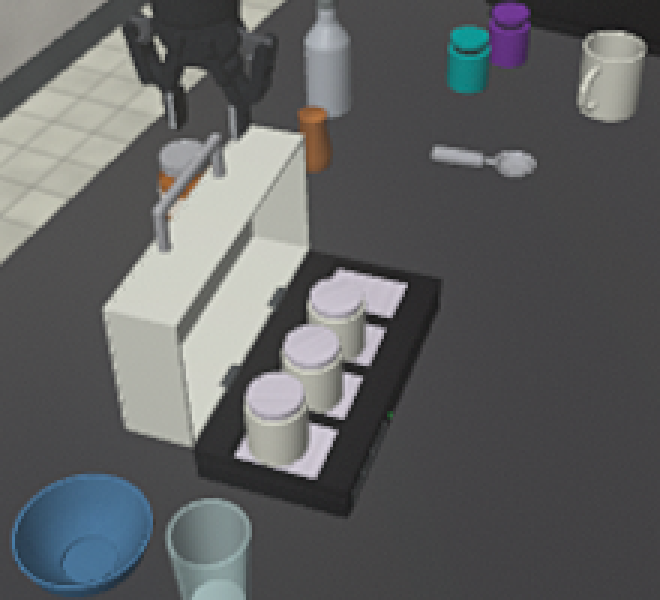

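All three pots upright in three compartments (tops at z≈97); hood still up. Regripping the bar to close.

Call:
{"op": "send_rows", "data": {"targets": [{"gripper":-0.2,"x":-0.7,"y":-2.5,"z":0,"ax":0,"ay":0,"az":0},{"gripper":-0.2,"x":0,"y":0,"z":3,"ax":0,"ay":0,"az":0},{"gripper":-0.2,"x":0,"y":0,"z":2,"ax":0,"ay":0,"az":0},{"gripper":-0.2,"x":0,"y":0,"z":2,"ax":0,"ay":0,"az":0},{"gripper":-0.2,"x":0,"y":0,"z":0,"ax":0,"ay":0,"az":0}]}}

```text
clock: 31.52
position: [645.5, 205.9, 215.3]
ee_rot: [0.741, -0.672, -0.002, 0.004]
contact_force: [-0.5, 0.6, -1.3]
gripper_width: 51.2
grasp_force: 0.0
```

Call:
{"op": "send_rows", "data": {"targets": [{"gripper":1,"x":0,"y":0,"z":0,"ax":0,"ay":0,"az":0},{"gripper":1,"x":0,"y":0,"z":0,"ax":0,"ay":0,"az":0},{"gripper":1,"x":0,"y":0,"z":0,"ax":0,"ay":0,"az":0},{"gripper":1,"x":0,"y":0,"z":0,"ax":0,"ay":0,"az":0},{"gripper":1,"x":0,"y":0,"z":0,"ax":0,"ay":0,"az":0}]}}

```text
clock: 31.93
position: [649.6, 207.4, 222.5]
ee_rot: [0.741, -0.671, 0.001, -0.002]
contact_force: [-0.6, 0.2, 4.6]
gripper_width: 10.1
grasp_force: 58.8
```

Call:
{"op": "send_rows", "data": {"targets": [{"gripper":1,"x":0,"y":1.44,"z":-0.36,"ax":0,"ay":0,"az":0},{"gripper":1,"x":0,"y":1.46,"z":-0.25,"ax":0,"ay":0,"az":0},{"gripper":1,"x":0,"y":1.48,"z":-0.14,"ax":0,"ay":0,"az":0},{"gripper":1,"x":0,"y":1.48,"z":-0.03,"ax":0,"ay":0,"az":0},{"gripper":1,"x":0,"y":1.48,"z":0.08,"ax":0,"ay":0,"az":0}]}}

```text
clock: 32.35
position: [579.7, 200.3, 231.6]
ee_rot: [0.742, -0.671, 0.004, -0.006]
contact_force: [6.5, -3.1, 7.7]
gripper_width: 9.6
grasp_force: 58.4
```

Call:
{"op": "send_rows", "data": {"targets": [{"gripper":1,"x":0,"y":1.47,"z":0.19,"ax":0,"ay":0,"az":0},{"gripper":1,"x":0,"y":1.45,"z":0.3,"ax":0,"ay":0,"az":0},{"gripper":1,"x":0,"y":1.43,"z":0.41,"ax":0,"ay":0,"az":0},{"gripper":1,"x":0,"y":1.39,"z":0.51,"ax":0,"ay":0,"az":0},{"gripper":1,"x":0,"y":1.35,"z":0.61,"ax":0,"ay":0,"az":0}]}}

```text
clock: 32.77
position: [507.5, 192.9, 211.3]
ee_rot: [0.742, -0.671, 0.003, -0.004]
contact_force: [-0.8, -1.5, 11.2]
gripper_width: 9.5
grasp_force: 61.5
```

Call:
{"op": "send_rows", "data": {"targets": [{"gripper":1,"x":0,"y":1.3,"z":0.72,"ax":0,"ay":0,"az":0},{"gripper":1,"x":0,"y":1.24,"z":0.81,"ax":0,"ay":0,"az":0},{"gripper":1,"x":0,"y":1.18,"z":0.9,"ax":0,"ay":0,"az":0},{"gripper":1,"x":0,"y":1.11,"z":0.99,"ax":0,"ay":0,"az":0},{"gripper":1,"x":0,"y":1.03,"z":1.06,"ax":0,"ay":0,"az":0}]}}

```text
clock: 33.18
position: [447.1, 186.6, 164.0]
ee_rot: [0.742, -0.671, 0.001, -0.001]
contact_force: [-0.8, -3.6, 4.7]
gripper_width: 10.0
grasp_force: 64.3
```

Call:
{"op": "send_rows", "data": {"targets": [{"gripper":1,"x":0,"y":0.95,"z":1.14,"ax":0,"ay":0,"az":0},{"gripper":1,"x":0,"y":0.86,"z":1.21,"ax":0,"ay":0,"az":0},{"gripper":1,"x":0,"y":0.78,"z":1.26,"ax":0,"ay":0,"az":0},{"gripper":1,"x":0,"y":0.68,"z":1.32,"ax":0,"ay":0,"az":0},{"gripper":1,"x":0,"y":0.58,"z":1.37,"ax":0,"ay":0,"az":0}]}}

```text
clock: 33.6
position: [408.4, 182.6, 99.5]
ee_rot: [0.741, -0.671, 0.001, -0.0]
contact_force: [0.7, -4.0, 2.6]
gripper_width: 9.7
grasp_force: 67.1
```

Call:
{"op": "send_rows", "data": {"targets": [{"gripper":1,"x":0,"y":0.2,"z":0.6,"ax":0,"ay":0,"az":0},{"gripper":1,"x":0,"y":0.2,"z":0.6,"ax":0,"ay":0,"az":0},{"gripper":1,"x":0,"y":0.1,"z":0.4,"ax":0,"ay":0,"az":0},{"gripper":1,"x":0,"y":0,"z":0,"ax":0,"ay":0,"az":0},{"gripper":1,"x":0,"y":0,"z":0,"ax":0,"ay":0,"az":0}]}}

```text
clock: 34.02
position: [402.7, 182.0, 82.2]
ee_rot: [0.741, -0.672, -0.0, 0.002]
contact_force: [-0.6, -4.8, -1.6]
gripper_width: 9.5
grasp_force: 67.6
```

Call:
{"op": "send_rows", "data": {"targets": [{"gripper":0.3,"x":0,"y":0,"z":0,"ax":0,"ay":0,"az":0},{"gripper":0.3,"x":0,"y":0,"z":0,"ax":0,"ay":0,"az":0},{"gripper":0.3,"x":0,"y":0,"z":0,"ax":0,"ay":0,"az":0},{"gripper":0.3,"x":0,"y":0,"z":-2,"ax":0,"ay":0,"az":0},{"gripper":0.3,"x":0,"y":0,"z":-4,"ax":0,"ay":0,"az":0}]}}

```text
clock: 34.43
position: [401.7, 181.6, 140.4]
ee_rot: [0.741, -0.672, -0.001, 0.004]
contact_force: [1.2, 0.1, -0.9]
gripper_width: 29.9
grasp_force: 0.0
```

Call:
{"op": "send_rows", "data": {"targets": [{"gripper":1,"x":0,"y":-1,"z":-1,"ax":0,"ay":0,"az":0},{"gripper":1,"x":0,"y":-3,"z":0,"ax":0,"ay":0,"az":0},{"gripper":1,"x":0,"y":-2.7,"z":0,"ax":0,"ay":0,"az":0},{"gripper":1,"x":0,"y":0,"z":1.5,"ax":0,"ay":0,"az":0},{"gripper":1,"x":0,"y":0,"z":0.8,"ax":0,"ay":0,"az":0}]}}

```text
clock: 34.85
position: [471.6, 190.2, 129.4]
ee_rot: [0.741, -0.672, -0.0, -0.001]
contact_force: [-0.3, -0.8, -0.7]
gripper_width: -0.4
grasp_force: 0.0
```

Call:
{"op": "send_rows", "data": {"targets": [{"gripper":1,"x":0,"y":0,"z":0.4,"ax":0,"ay":0,"az":0},{"gripper":1,"x":0,"y":0,"z":0.4,"ax":0,"ay":0,"az":0},{"gripper":1,"x":0,"y":0,"z":0,"ax":0,"ay":0,"az":0},{"gripper":1,"x":0,"y":0,"z":0,"ax":0,"ay":0,"az":0}]}}

```text
clock: 35.18
position: [470.0, 189.6, 122.2]
ee_rot: [0.741, -0.671, 0.0, -0.0]
contact_force: [0.2, 0.2, 0.5]
gripper_width: -0.1
grasp_force: 0.0
```

Call:
{"op": "send_rows", "data": {"targets": [{"gripper":1,"x":0,"y":0,"z":0.3,"ax":0,"ay":0,"az":0},{"gripper":1,"x":0,"y":0,"z":0.3,"ax":0,"ay":0,"az":0},{"gripper":1,"x":0,"y":0,"z":0.2,"ax":0,"ay":0,"az":0},{"gripper":1,"x":0,"y":0,"z":0.2,"ax":0,"ay":0,"az":0},{"gripper":1,"x":0,"y":0,"z":0,"ax":0,"ay":0,"az":0}]}}

```text
clock: 35.6
position: [470.5, 189.8, 115.9]
ee_rot: [0.742, -0.671, 0.001, -0.001]
contact_force: [-9.8, -1.1, 23.6]
gripper_width: -0.0
grasp_force: 11.9
```

Call:
{"op": "send_rows", "data": {"targets": [{"gripper":1,"x":0,"y":0,"z":0,"ax":0,"ay":0,"az":0},{"gripper":1,"x":0,"y":0,"z":0,"ax":0,"ay":0,"az":0}]}}

```text
clock: 35.77
position: [470.5, 189.8, 115.9]
ee_rot: [0.742, -0.671, 0.001, -0.001]
contact_force: [-10.0, -0.8, 23.3]
gripper_width: 0.0
grasp_force: 11.6
```

Call:
{"op": "send_rows", "data": {"targets": [{"gripper":1,"x":0,"y":0,"z":-1,"ax":0,"ay":0,"az":0},{"gripper":1,"x":0,"y":0,"z":-4,"ax":0,"ay":0,"az":0},{"gripper":1,"x":0,"y":0,"z":-4,"ax":0,"ay":0,"az":0},{"gripper":1,"x":0,"y":0,"z":-4,"ax":0,"ay":0,"az":0},{"gripper":1,"x":0,"y":0,"z":0,"ax":0,"ay":0,"az":0}]}}

```text
clock: 36.18
position: [474.4, 191.5, 251.0]
ee_rot: [0.742, -0.671, 0.003, -0.008]
contact_force: [0.6, -0.4, 2.3]
gripper_width: 0.1
grasp_force: 0.0
```

Run:
```python
from h import *
a=np.deg2rad(5.8); O=np.array([519,193.])
for c in('top','side'):
    i,d=arm.get_image(c); P=cloud(c,d); u=(P[...,:2]-O)@[np.cos(a),np.sin(a)]; v=(P[...,:2]-O)@[-np.sin(a),np.cos(a)]; z=P[...,2]
    k=(abs(u)<68)&(abs(v)<140)&(z>108)&(z<124)
    print(c,k.sum(),np.linalg.lstsq(np.c_[u[k],v[k],np.ones(k.sum())],z[k],rcond=None)[0])
    if c=='side': save('s7',cv2.resize(i[140:340,210:430],(660,600),interpolation=3))
```

```text
top 3497 [-8.52925950e-04  5.51967048e-04  1.15305872e+02]
side 3167 [2.57021387e-04 2.40527489e-03 1.14030754e+02]
```

View pics/s7.png

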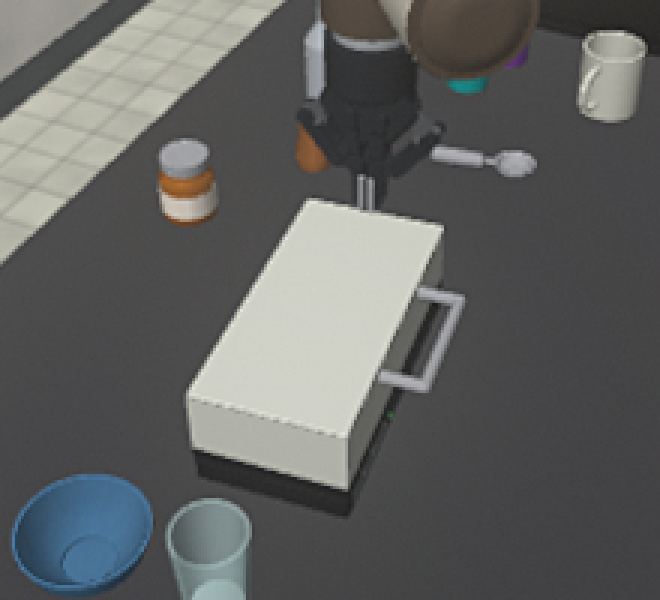

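The hood lies flat and fully shut (slope ≈ 0), and the gripper is clear of everything.

```bash
python3 -c "
from bench import arm
print(arm.job_done())"
```

```text
the job is handed in; nothing more can be done
None
```

I handed the job in at about 36 s: all three pots on the worktop are in the maker with their stoppers pressed home, and the hood is shut after being pressed with about 23 N. Nothing else showed as moved in the camera checks; the hand-in gave back no verdict.

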